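# Load the milk canisters for rinsing and set the rinse valve

### The job

The rinse valve beside the drip tray has been left partly open: first turn its lever fully shut. Then take the loose lids off those milk canisters on the serving tray that have one, lay every lid knob-up flat in the lid caddy, one to a compartment, and stand all three open canisters upright on the perforated grille of the drip tray, keeping the valve shut meanwhile. When all are loaded, turn the valve lever open until it points along the flat steel mark strip beneath it, and leave the mug and the pot of sticks where they are.

Things in the scene. Friction and masses are not known exactly. Their poses are not given: they have to be found in the camera images.
- valve (a joint): opening angle of the rinse valve's black bar lever, rad. 0 = shut, at its end stop, where the lever points along -x of the grille point (towards the robot at station yaw 0); it grows counter-clockwise seen from above, up to the other stop at 1.57. Turns about a vertical axis, stays where it is left; about 0.12 N m of friction.
- valve_axis (a point): the valve's vertical turning axis, at the lever's mid-height, 88 mm above the work surface. Fixed to the station (its x and y axes are the grille's). It lies at (-35, -250) mm from the grille's centre in the grille's x and y.
- lever_grip (a point): point on the valve lever, 70 mm out from the axis, mid-height of the bar. The lever is a plain black bar 14 mm wide and 22 mm tall, from the hub (30 mm across) to 95 mm from the axis; its tip points along this point's -x. Below the bar 25 mm are free down to the mark strip and dial.
- mark_end (a point): outer end of the mark, a flat dark steel strip 8 mm wide and 3 mm thick fixed on the white dial under the lever, running outward from the valve axis to a round end, whose centre (this point, on its top, 51 mm above the surface) is 122 mm from the axis. The strip points outward along this point's -x. It cannot be moved; its direction differs from start to start and is 0.65 to 1.15 rad counter-clockwise from the shut position of the lever.
- grille (a point): centre of the perforated steel grille of the drip tray, on its top, 12 mm above the work surface; 160 mm (its x) by 360 mm (its y), within a rim 8 mm wide and 8 mm higher. z up. A steel rinse bar with nozzles stands behind it, along y at x = +112 mm, its top 127 mm above the work surface. Fixed.
- caddy_in (a point): centre of the inner floor, 5 mm above the work surface, of the white lid caddy: an open plastic tray 96 mm (its x) by 272 mm (its y), 16 mm tall, with two cross walls making three compartments about 86 by 84 mm whose centres lie at y = -89, 0 and +89 mm from here. Fixed, z up.
- tray: flat grey and blue serving tray, 240 (x) by 340 (y) by 6 mm, origin under its centre; fixed. The canisters start on it.
- mug: white mug, 80 mm across and 92 mm high with a handle, origin under its base; bystander.
- sticks: white pot 72 mm across and 85 mm high with paper sugar sticks up to 125 mm, origin under its base; bystander.
- can1_mid (a point): centre of a stainless steel milk canister, half-way up: a plain upright round can 60 mm across and 100 mm high, 4 mm wall, open at the top, about 0.28 kg, starting on the serving tray, with or without a lid. Three alike.
- lid1_mid (a point): centre of the loose lid that starts on canister 1, 23 mm above the lid's underside: a 42 mm wide, 10 mm deep plug below, a round steel plate 66 mm across and 6 mm thick that rests on the can's rim, and on top a black cylindrical knob 24 mm across and 30 mm high (46 mm in all, 80 g). Simply lifts off. May be absent: then that canister starts open.
- can2_mid (a point): centre of a stainless steel milk canister, half-way up: a plain upright round can 60 mm across and 100 mm high, 4 mm wall, open at the top, about 0.28 kg, starting on the serving tray, with or without a lid. Three alike.
- lid2_mid (a point): centre of the loose lid that starts on canister 2, 23 mm above the lid's underside: a 42 mm wide, 10 mm deep plug below, a round steel plate 66 mm across and 6 mm thick that rests on the can's rim, and on top a black cylindrical knob 24 mm across and 30 mm high (46 mm in all, 80 g). Simply lifts off. May be absent: then that canister starts open.
- can3_mid (a point): centre of a stainless steel milk canister, half-way up: a plain upright round can 60 mm across and 100 mm high, 4 mm wall, open at the top, about 0.28 kg, starting on the serving tray, with or without a lid. Three alike.
- lid3_mid (a point): centre of the loose lid that starts on canister 3, 23 mm above the lid's underside: a 42 mm wide, 10 mm deep plug below, a round steel plate 66 mm across and 6 mm thick that rests on the can's rim, and on top a black cylindrical knob 24 mm across and 30 mm high (46 mm in all, 80 g). Simply lifts off. May be absent: then that canister starts open.
Not all that is in view belongs to the job. Leave any turquoise look-alike of the part that bears lid2_mid alone.

How it is judged:
By the outcome, as a careful person would: the job done as asked, in the order asked, and still so for the second after the job is handed in, with the robot touching nothing.
Of lid1, lid2, lid3 only 2 to 3 are there at a start; the rules pass over those that are not, and their reading is None.
At some moment in a run one of can1, can2, can3 may be knocked a few centimetres aside while the robot is not near it.
It also fails if it takes over 208 s, if anything falls off the work surface, if the arm or the gripper's body presses on something with over 40 N, if the wrist force passes 120 N, or if a joint passes its speed limit or range.

### The arm

A 6-joint arm with a two-finger parallel gripper is mounted at the origin on the work surface. World frame = base frame: x ahead of the robot, y to its left, z up, the work surface at z = 0. Lengths are in m, angles in rad, forces in N, time in s.
With the tool pointing down it reaches from about 0.4 to 0.825 m from the base axis. Payload 7 kg.
Tool frame: the origin (TCP) lies midway between the tips of the shut fingers; the grasp point (between the pads) lies hold_point_z behind it (hold_point_z is the distance from the TCP to the grasp point, in m); z points along the fingers, y is the line along which they close (so a half turn about z gives the same grasp; the last joint's range is limited). The gripper opens to 88 mm and grips with 3 to 60 N. Pads are 19 mm wide; open, the fingers measure 130 mm over their backs; the gripper's body (78 mm by 193 mm) begins 47 mm behind the grasp point.
Start: joints at [-0.876, 0.359, 0.012, 0, -1.224, -0.288], TCP at [0.267, -0.62, 0.227] pointing down, gripper open.
Joint ranges: [-3.07, 3.07], [-1.43, 2.12], [-1.02, 1.25], [-3.03, 1.67], [-3.05, -0], [-3.03, 3.03]. Speed limits (rad/s): [2.39, 2.39, 3.01, 3.14, 3.14, 3.14].

### API

Orientations are given as [roll, pitch, yaw] about the fixed x, y, z axes, in that order (R = Rz(yaw) Ry(pitch) Rx(roll)).
In Python, from station import * gives the robot as it stands.
- The arm moves only by the tool apply_moves, never from a script. Its argument "steps" is a list of rows, each an object with "translation": the shift along the world's x, y, z scaled (see below), a list of three; "rotation": the turn, a rotation vector about the world's x, y, z scaled (see below), a list of three. A call has exactly 10 rows; each row is the pose to reach, as a shift and turn from the pose commanded when the call began; what a row does not reach only later rows make up. The controller multiplies each number of a shift by 250 mm and each number of a turn by 30 degrees. A row lasts 1/12 s, in which the tool goes at most 41.7 mm and 7.16 degrees, less where a joint would pass 70% of its speed; a pose out of reach is approached as far as the arm can. A call with a number of a shift or a turn outside -1 to 1 is refused whole. A call with a gripper value outside its range is refused whole. "jaw" is the closure, from -1 (fully open) to 1 (shut), so that 0 is half open, set as the call begins (left out, the last holds). The fingers move at their own pace and stop on an object; "newtons" is the grip in N (left out, the last holds). Time passes only in rows, so rows that repeat a pose let the fingers close, or fill a call up. It gives the time, the measured TCP pose, the force, the opening and the grip force at its end, in the units of the state.
- get_state(): the state, without advancing time (a new reading comes with each control period).
- grab_frame(name): name is "scene" or "side" or "wrist"; returns the picture (384x512x3 uint8, blue, green, red); there is no depth.
- camera_model(name): a dict with "fx", "fy", "cx", "cy" (pixels), "k1" (the pictures are not rectified: a ray, as slopes to the right and down, at radius r is drawn at 1 + k1 r^2 times it, then the intrinsics apply), "xyz" and "rotation" of the camera in the world. Camera axes: x right, y down, z forward; pixel columns grow to the right and rows downward; lengths in m; the calibration is good to about 2 mm. A picture is of the moment at which its call begins: read the wrist's pose just before it. camera_model takes no time and is no camera call; for the wrist camera it gives the pose at the moment of the call.
- job_done(): hands the job in; it is judged then, once.
The state is a dict: "t": time; "q": joint angles; "qd": joint speeds; "joint_efforts": joint torques, N m; "eef_pos": TCP position; "ee_rot": TCP orientation; "force": force on the tool from outside, world axes, zero at the start; "moment": the same for the moment, N m; "width": finger opening in m; "gripper_force": force on a finger pad.
Only numpy, scipy, OpenCV 4.12 (cv2) and the standard library are available. Lean on these libraries where they do the work, as an engineer would, in place of code of your own. Each camera call takes 0.05 s, during which the arm holds its last target. There are 200 camera calls.

## Working session

There is one attempt and no reset: what is moved stays moved. The work goes in short steps, Python scripts to look and compute and a tool call to move; the robot and the scene stay as the last step left them, time stands still between calls to the robot, and variables do not carry over. Pictures are saved under pics/ and viewed, at most 14 in all, crops included, and the job is handed in when it is done.

Besides the shell and the picture viewer there is one more tool, called as name(argument=value, ...), one argument or row to a line, values as JSON. apply_moves: Moves the arm, as the interface text tells. Shifts and turns lie within -1 to 1; 1 stands for 250 mm of shift or 30 degrees of turn. Its arguments: {"type":"object","properties":{"steps":{"type":"array"},"jaw":{"type":"number"},"newtons":{"type":"number"}},"required":["steps"]}

```bash
ls; mkdir -p pics; python3 - <<'E'
from station import *
import cv2,numpy as np
s=get_state(); print({k:np.round(v,3).tolist() for k,v in s.items()})
a=grab_frame("scene"); b=grab_frame("side")
for n in("scene","side","wrist"):
    m=camera_model(n); print(n,{k:np.round(v,4).tolist() for k,v in m.items()})
cv2.imwrite("pics/scene0.png",a);cv2.imwrite("pics/side0.png",b)
E
```

```text
pics
{'t': 0.0, 'q': [-0.876, 0.359, 0.011, -0.0, -1.224, -0.288], 'qd': [-0.001, -0.0, -0.0, 0.001, 0.0, -0.001], 'joint_efforts': [0.001, -58.271, 29.306, 6.997, 0.007, -0.0], 'eef_pos': [0.267, -0.619, 0.226], 'ee_rot': [3.14, -0.0, -2.735], 'force': [-0.866, 0.932, -0.022], 'moment': [0.015, 0.005, -0.043], 'gripper_force': 0.0, 'width': 0.087}
scene {'fx': 373.7186, 'fy': 373.7186, 'cx': 256.6493, 'cy': 186.7269, 'k1': -0.001, 'xyz': [1.0867, -0.7607, 0.8861], 'rotation': [-2.2609, -0.0019, 0.5921]}
side {'fx': 382.4402, 'fy': 382.4402, 'cx': 253.9839, 'cy': 199.0361, 'k1': -0.11, 'xyz': [0.0718, 0.8843, 0.6758], 'rotation': [-2.1068, -0.0182, -2.6249]}
wrist {'fx': 274.2027, 'fy': 274.2027, 'cx': 250.2432, 'cy': 190.794, 'k1': -0.0637, 'xyz': [0.2029, -0.6482, 0.3836], 'rotation': [2.8744, -0.0018, 1.9776]}
```

View pics/scene0.png

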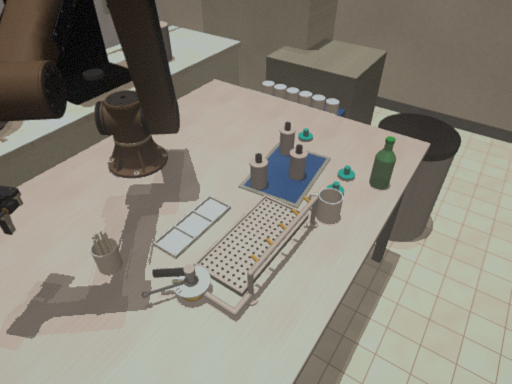

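View pics/side0.png

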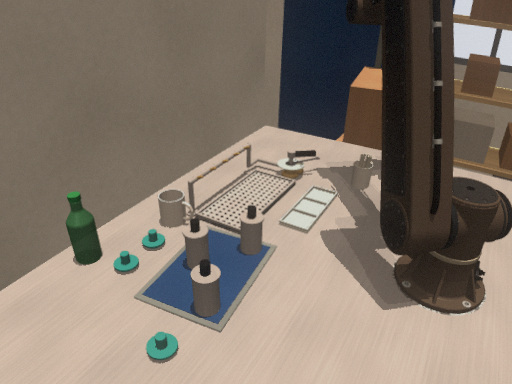

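Scene view: three canisters with black knobs at (288,125), (298,149) and (259,158). The turquoise lids at (306,135), (346,174) and (336,189) are look-alikes and stay put. The valve is at (190,275), with its black lever pointing to (155,272) and the strip to (147,294). Next is an enlarged crop.

```bash
cat > h.py <<'E'
import cv2,numpy as np
from station import *
from scipy.spatial.transform import Rotation as R
def ray(m,u,v):
    x,y=(u-m["cx"])/m["fx"],(v-m["cy"])/m["fy"]; p=np.array([x,y])
    q=p.copy()
    for _ in range(8): q=p/(1+m["k1"]*(q@q))
    r=np.array(m["rotation"]); M=R.from_euler("xyz",r).as_matrix() if r.ndim==1 else r
    return np.array(m["xyz"]),M@np.array([q[0],q[1],1])
def plane(m,u,v,z):
    o,d=ray(m,u,v); return o+d*(z-o[2])/d[2]
def proj(m,P):
    M=R.from_euler("xyz",m["rotation"]).as_matrix(); c=M.T@(np.array(P)-m["xyz"]); q=c[:2]/c[2]; q=q*(1+m["k1"]*(q@q))
    return np.array([q[0]*m["fx"]+m["cx"],q[1]*m["fy"]+m["cy"]])
def tri(ms,uvs):
    A=np.zeros((3,3));b=np.zeros(3);L=[]
    for m,(u,v) in zip(ms,uvs):
        o,d=ray(m,u,v);d/=np.linalg.norm(d);P=np.eye(3)-np.outer(d,d);A+=P;b+=P@o;L.append((o,P))
    x=np.linalg.solve(A,b); return x,max(np.linalg.norm(P@(x-o)) for o,P in L)
E
python3 - <<'E'
from h import *
a=cv2.imread("pics/scene0.png");b=cv2.imread("pics/side0.png")
S=camera_model("scene");D=camera_model("side")
for n,u,v in(("knobA",288,124),("knobB",298,148),("knobC",259,156)): print(n,plane(S,u,v,.142).round(3))
for n,u,v in(("B?",195,221),("C?",252,210),("A?",205,265)): print("side",n,plane(D,u,v,.142).round(3))
for u,v in((154,247),(176,252),(211,198),(231,206)): print("caddy",plane(S,u,v,.016).round(3))
for u,v in((190,275),(155,272)): print("valve",plane(S,u,v,.099).round(3))
print("strip",plane(S,146,294,.051).round(3))
c1=cv2.resize(a[225:315,130:330],None,fx=4,fy=4,interpolation=cv2.INTER_CUBIC)[:300]
c1=cv2.resize(a[190:310,135:335],(500,300),interpolation=cv2.INTER_CUBIC)
c2=cv2.resize(a[110:210,235:365],(390,300),interpolation=cv2.INTER_CUBIC)
c3=cv2.resize(b[140:230,190:350],(533,300),interpolation=cv2.INTER_CUBIC)
can=np.zeros((600,800,3),np.uint8)
can[:300,:500]=c1;can[:300,500:]=cv2.resize(c2,(300,300));can[300:,:533]=c3
cv2.imwrite("pics/crop1.png",can)
E
```

```text
knobA [0.471 0.378 0.142]
knobB [0.586 0.252 0.142]
knobC [0.498 0.132 0.142]
side B? [0.58  0.267 0.142]
side C? [0.484 0.149 0.142]
side A? [0.461 0.39  0.142]
caddy [ 0.401 -0.301  0.016]
caddy [ 0.471 -0.278  0.016]
caddy [ 0.401 -0.027  0.016]
caddy [ 0.485 -0.021  0.016]
valve [ 0.613 -0.361  0.099]
valve [ 0.531 -0.404  0.099]
strip [ 0.53  -0.446  0.051]
```

View pics/crop1.png

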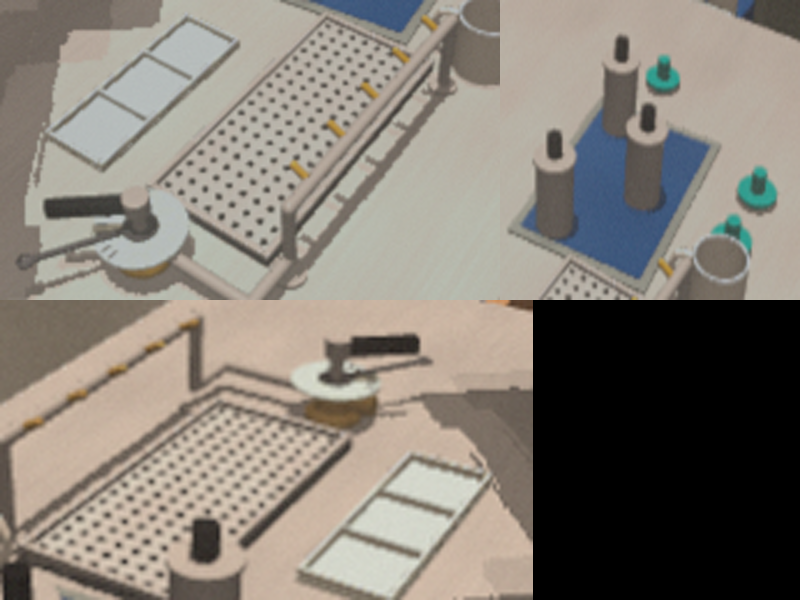

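```bash
cat > m1.py <<'E'
from h import *
a=cv2.imread("pics/scene0.png");b=cv2.imread("pics/side0.png")
S=camera_model("scene");D=camera_model("side")
def dark(img,box,t):
    x0,y0,x1,y1=box; m=(img[y0:y1,x0:x1].max(2)<t).astype(np.uint8)
    n,l,st,c=cv2.connectedComponentsWithStats(m); return [(c[i]+[x0,y0],st[i][4],st[i][:4]+[x0,y0,0,0]) for i in range(1,n)]
K={}
for nm,ba,bb in(("A",(280,118,296,134),(196,256,216,276)),("B",(290,142,306,156),(186,214,204,233)),("C",(250,150,268,166),(243,202,262,220))):
    p=max(dark(a,ba,75),key=lambda r:r[1]);q=max(dark(b,bb,75),key=lambda r:r[1])
    print(nm,p[1],q[1],p[2],q[2],tri((S,D),(p[0],q[0])), plane(S,*p[0],.127).round(3),plane(D,*q[0],.127).round(3))
# grille holes
for nm,img,m,z,poly in(("scene",a,S,.012,[(200,262),(267,197),(312,222),(246,291)]),("side",b,D,.012,[(197,214),(258,171),(295,184),(240,230)])):
    g=cv2.cvtColor(img,cv2.COLOR_BGR2GRAY); k=np.zeros_like(g);cv2.fillPoly(k,[np.array(poly)],1)
    bh=cv2.morphologyEx(g,cv2.MORPH_BLACKHAT,np.ones((5,5),np.uint8))
    mm=((bh>25)&(k>0)).astype(np.uint8); n,l,st,c=cv2.connectedComponentsWithStats(mm)
    P=np.array([plane(m,*c[i],z)[:2] for i in range(1,n) if 2<=st[i][4]<30]); print(nm,len(P)); r=cv2.minAreaRect((P*1000).astype(np.float32)); print(r)
for m,c in((S,[(154.2,244),(176.2,256.8),(231,206.8),(209.8,196.8)]),(D,[(313,187.1),(337,193.1),(308.5,230),(280,222.2)])):
    P=np.array([plane(m,*u,.016)[:2] for u in c]); print("caddy",cv2.minAreaRect((P*1000).astype(np.float32)),P.mean(0))
# crop->px lever/strip
s=lambda x,y:(135+x/2.5,190+y/2.5); d=lambda x,y:(190+x*.3,140+(y-300)*.3)
print("hubtop",tri((S,D),(s(135,193),d(338,342))))
print("levertip",tri((S,D),(s(46,206),d(418,342))))
print("stripend",tri((S,D),(s(23,261),d(429,361))))
E
python3 m1.py
```

```text
A 28 162 [286 123   4   7] [199 258  11  18] (array([0.46702389, 0.38345997, 0.12923457]), np.float64(0.0007022958222856096)) [0.465 0.386 0.127] [0.469 0.382 0.127]
B 41 111 [297 145   5   9] [190 216   9  16] (array([0.58359235, 0.26540645, 0.12919408]), np.float64(0.00020730143211303433)) [0.582 0.268 0.127] [0.586 0.263 0.127]
C 41 93 [256 154   6   9] [248 206   8  13] (array([0.49199396, 0.13682147, 0.12738785]), np.float64(0.0009190651139140191)) [0.491 0.137 0.127] [0.493 0.137 0.127]
scene 125
((643.0715942382812, -95.09519958496094), (349.6769104003906, 184.3863067626953), 85.5274429321289)
side 113
((641.1259765625, -92.28500366210938), (354.1531066894531, 151.0359649658203), 88.7548828125)
caddy ((440.1141662597656, -158.2326202392578), (268.1021423339844, 93.60627746582031), 89.84773254394531) [ 0.43954174 -0.15811486]
caddy ((427.0499572753906, -141.6336669921875), (267.21893310546875, 91.9295425415039), 89.99361419677734) [ 0.42641229 -0.14235365]
hubtop (array([ 0.59305485, -0.34129726,  0.0961304 ]), np.float64(0.001010423818482246))
levertip (array([ 0.52164373, -0.40319668,  0.08958569]), np.float64(0.0004553674148853139))
stripend (array([ 0.52245398, -0.44835604,  0.04752092]), np.float64(0.001739711588307016))
```

apply_moves(
  steps=[
    {"translation": [0.06,0.08,0.05],"rotation": [0,0,0]},
    {"translation": [0.12,0.16,0.1],"rotation": [0,0,0]},
    {"translation": [0.19,0.24,0.15],"rotation": [0,0,0]},
    {"translation": [0.25,0.32,0.2],"rotation": [0,0,0]},
    {"translation": [0.32,0.4,0.25],"rotation": [0,0,0]},
    {"translation": [0.38,0.48,0.3],"rotation": [0,0,0]},
    {"translation": [0.45,0.56,0.35],"rotation": [0,0,0]},
    {"translation": [0.52,0.64,0.4],"rotation": [0,0,0]},
    {"translation": [0.58,0.72,0.45],"rotation": [0,0,0]},
    {"translation": [0.64,0.8,0.48],"rotation": [0,0,0]},
  ],
)

```text
t: 0.93
eef_pos: [0.4279, -0.419, 0.3477]
ee_rot: [-3.141, 0.0, -2.735]
force: [0.4, -0.1, 0.3]
width: 0.0876
gripper_force: 0.0
```

apply_moves(
  steps=[
    {"translation": [0.06,0.08,0.0],"rotation": [0,0,0]},
    {"translation": [0.12,0.16,0],"rotation": [0,0,0]},
    {"translation": [0.18,0.24,0],"rotation": [0,0,0]},
    {"translation": [0.24,0.32,0],"rotation": [0,0,0]},
    {"translation": [0.3,0.4,0],"rotation": [0,0,0]},
    {"translation": [0.36,0.48,0],"rotation": [0,0,0]},
    {"translation": [0.36,0.48,0],"rotation": [0,0,0]},
    {"translation": [0.36,0.48,0],"rotation": [0,0,0]},
    {"translation": [0.36,0.48,0],"rotation": [0,0,0]},
    {"translation": [0.36,0.48,0],"rotation": [0,0,0]},
  ],
)

```text
t: 1.77
eef_pos: [0.5166, -0.3004, 0.3464]
ee_rot: [3.141, -0.0, -2.735]
force: [-0.5, 0.2, 0.2]
width: 0.0877
gripper_force: 0.0
```

```bash
python3 - <<'E'
from h import *
import station,json
try: print("hpz",hold_point_z)
except Exception as e: print(e,[n for n in dir(station) if n[0]!='_'])
m=camera_model("wrist");f=grab_frame("wrist");s=get_state()
print(s["t"],s["eef_pos"],s["ee_rot"])
cv2.imwrite("pics/wrist1.png",f);json.dump({k:np.array(v).tolist() for k,v in m.items()},open("wrist1.json","w"))
cv2.imwrite("pics/wrist1b.png",cv2.resize(f,(800,600),interpolation=cv2.INTER_CUBIC))
E
```

```text
hpz 0.0188
1.8167 [ 0.51652431 -0.30052431  0.34652315] [ 3.14150961e+00 -1.56421385e-04 -2.73570698e+00]
```

View pics/wrist1b.png

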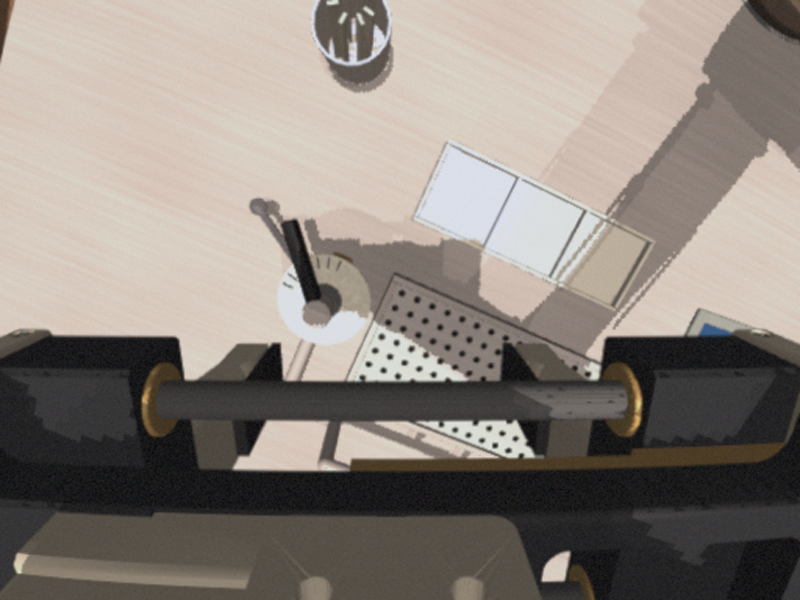

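```bash
python3 - <<'E'
from h import *
import json
m=json.load(open("wrist1.json")); k=1/1.5625
P=lambda u,v,z:plane(m,u*k,v*k,z)
c=np.array([P(u,v,.016)[:2] for u,v in((448,140),(655,240),(615,310),(413,219))])
print("caddy",c.round(4).tolist(),c.mean(0),cv2.minAreaRect((c*1000).astype(np.float32)))
print("tip",P(291,221,.099),"hub",P(316,313,.099), "strip",P(259,206,.051))
g=[P(u,v,.020) for u,v in((394,273),(600,362),(348,378))]; print(np.round(g,4))
e=g[1]-g[0]; print("edge yaw",np.arctan2(-e[0],e[1]))
f=cv2.imread("pics/wrist1.png");gr=cv2.cvtColor(f,6)
kk=np.zeros_like(gr);cv2.fillPoly(kk,[(np.array([(394,277),(515,328),(515,375),(360,375)])*k).astype(int)],1)
bh=cv2.morphologyEx(gr,cv2.MORPH_BLACKHAT,np.ones((9,9),np.uint8))
n,l,st,ce=cv2.connectedComponentsWithStats(((bh>30)&(kk>0)).astype(np.uint8))
H=np.array([plane(m,*ce[i],.012)[:2] for i in range(1,n) if 6<=st[i][4]<60]);print(len(H))
d=H[:,None]-H[None]; r=np.linalg.norm(d,axis=2); q=np.arctan2(d[...,1],d[...,0])[(r>.01)&(r<.12)]
# yaw modulo 90
q4=np.angle(np.mean(np.exp(4j*q[:])))/4; nn=np.sort(r+np.eye(len(H)),1)[:,0];print("pitch",np.median(nn))
sel=(r>.7*np.median(nn))&(r<1.25*np.median(nn)); print("grid yaw",np.angle(np.mean(np.exp(4j*np.arctan2(d[...,1],d[...,0])[sel])))/4)
E
```

```text
caddy [[0.3877, -0.2893], [0.3884, -0.0199], [0.4816, -0.0203], [0.4804, -0.2896]] [ 0.43451893 -0.15476543] ((434.5017395019531, -154.7710418701172), (269.3533020019531, 93.15291595458984), 89.79908752441406)
tip [ 0.52246915 -0.40086073  0.099     ] hub [ 0.59782417 -0.34714733  0.099     ] strip [ 0.5292372  -0.44578129  0.051     ]
[[ 0.5452 -0.285   0.02  ]
 [ 0.5471 -0.0047  0.02  ]
 [ 0.6895 -0.2846  0.02  ]]
edge yaw -0.006823230109907587
39
pitch 0.019650477201326125
grid yaw -0.0166490890284813
```

apply_moves(
  steps=[
    {"translation": [0.01,-0.04,-0.06],"rotation": [0,0,0]},
    {"translation": [0.02,-0.08,-0.12],"rotation": [0,0,0]},
    {"translation": [0.03,-0.12,-0.18],"rotation": [0,0,0]},
    {"translation": [0.04,-0.16,-0.24],"rotation": [0,0,0]},
    {"translation": [0.05,-0.2,-0.3],"rotation": [0,0,0]},
    {"translation": [0.06,-0.24,-0.36],"rotation": [0,0,0]},
    {"translation": [0.07,-0.28,-0.42],"rotation": [0,0,0]},
    {"translation": [0.08,-0.32,-0.48],"rotation": [0,0,0]},
    {"translation": [0.1,-0.35,-0.54],"rotation": [0,0,0]},
    {"translation": [0.1,-0.35,-0.6],"rotation": [0,0,0]},
  ],
  jaw=-0.4,
  newtons=15,
)

```text
t: 2.65
eef_pos: [0.5421, -0.3893, 0.1954]
ee_rot: [-3.141, -0.0, -2.737]
force: [0.3, 0.3, -0.5]
width: 0.0612
gripper_force: 0.0
```

apply_moves(
  steps=[
    {"translation": [0,0,-0.06],"rotation": [0,0,0]},
    {"translation": [0,0,-0.12],"rotation": [0,0,0]},
    {"translation": [0,0,-0.18],"rotation": [0,0,0]},
    {"translation": [0,0,-0.24],"rotation": [0,0,0]},
    {"translation": [0,0,-0.3],"rotation": [0,0,0]},
    {"translation": [0,0,-0.36],"rotation": [0,0,0]},
    {"translation": [0,0,-0.42],"rotation": [0,0,0]},
    {"translation": [0,0,-0.48],"rotation": [0,0,0]},
    {"translation": [0,0,-0.48],"rotation": [0,0,0]},
    {"translation": [0,0,-0.48],"rotation": [0,0,0]},
  ],
)

```text
t: 3.48
eef_pos: [0.5414, -0.3877, 0.0758]
ee_rot: [3.14, -0.002, -2.735]
force: [0.2, -0.1, -0.4]
width: 0.0612
gripper_force: 0.0
```

apply_moves(
  steps=[
    {"translation": [0,0,0],"rotation": [0,0,0]},
    {"translation": [0,0,0],"rotation": [0,0,0]},
    {"translation": [0,0.03,0],"rotation": [0,0,-0.12]},
    {"translation": [-0.01,0.06,0],"rotation": [0,0,-0.24]},
    {"translation": [-0.02,0.1,0],"rotation": [0,0,-0.36]},
    {"translation": [-0.03,0.13,0],"rotation": [0,0,-0.48]},
    {"translation": [-0.04,0.16,0],"rotation": [0,0,-0.6]},
    {"translation": [-0.05,0.19,0],"rotation": [0,0,-0.7]},
    {"translation": [-0.05,0.21,0],"rotation": [0,0,-0.78]},
    {"translation": [-0.05,0.22,0],"rotation": [0,0,-0.78]},
  ],
  jaw=0.25,
)

```text
t: 4.32
eef_pos: [0.531, -0.336, 0.0785]
ee_rot: [-3.136, 0.004, 3.139]
force: [-0.1, -30.9, -11.1]
width: 0.0336
gripper_force: 15.0
```

apply_moves(
  steps=[
    {"translation": [0,-0.02,0],"rotation": [0,0,0]},
    {"translation": [0,-0.05,0],"rotation": [0,0,0]},
    {"translation": [0,-0.05,0],"rotation": [0,0,0]},
    {"translation": [0,-0.05,0.08],"rotation": [0,0,0]},
    {"translation": [0,-0.05,0.18],"rotation": [0,0,0]},
    {"translation": [0,-0.05,0.3],"rotation": [0,0,0]},
    {"translation": [0,-0.05,0.42],"rotation": [0,0,0]},
    {"translation": [0,-0.05,0.54],"rotation": [0,0,0]},
    {"translation": [0,-0.05,0.66],"rotation": [0,0,0]},
    {"translation": [0,-0.05,0.72],"rotation": [0,0,0]},
  ],
)

```text
t: 5.15
eef_pos: [0.5307, -0.3455, 0.2616]
ee_rot: [-3.139, 0.005, 3.14]
force: [0.6, 0.1, 0.7]
width: 0.0327
gripper_force: 0.0
```

apply_moves(
  steps=[
    {"translation": [-0.02,0.08,0],"rotation": [0,0,0]},
    {"translation": [-0.03,0.18,0],"rotation": [0,0,0]},
    {"translation": [-0.04,0.28,0],"rotation": [0,0,0]},
    {"translation": [-0.06,0.38,0],"rotation": [0,0,0]},
    {"translation": [-0.08,0.48,0],"rotation": [0,0,0]},
    {"translation": [-0.1,0.58,0],"rotation": [0,0,0]},
    {"translation": [-0.11,0.68,0],"rotation": [0,0,0]},
    {"translation": [-0.12,0.78,0],"rotation": [0,0,0]},
    {"translation": [-0.14,0.86,0],"rotation": [0,0,0]},
    {"translation": [-0.15,0.92,0],"rotation": [0,0,0]},
  ],
  jaw=-0.5,
)

```text
t: 5.98
eef_pos: [0.4916, -0.1132, 0.2572]
ee_rot: [3.141, 0.001, 3.141]
force: [0.7, 0.2, 0.4]
width: 0.0655
gripper_force: 0.0
```

```bash
cat > knobs.py <<'E'
from h import *
import sys
def comps(img,t=75):
    m=(img.max(2)<t).astype(np.uint8); n,l,st,c=cv2.connectedComponentsWithStats(m)
    return [(c[i],st[i]) for i in range(1,n)]
def near(img,m,xy,z=.129,rng=30):
    p=proj(m,[*xy,z]); L=[(np.hypot(*(c-p)),c,st) for c,st in comps(img) if 15<st[4]<400 and st[2]<25 and st[3]<30 and np.hypot(*(c-p))<rng]
    return min(L,key=lambda r:r[0]) if L else None
def run(items,tag):
    a=grab_frame("scene");b=grab_frame("side");cv2.imwrite(f"pics/s_{tag}.png",a);cv2.imwrite(f"pics/d_{tag}.png",b)
    S=camera_model("scene");D=camera_model("side")
    for n,xy in items.items():
        p,q=near(a,S,xy),near(b,D,xy)
        print(n,*(("none" if r is None else (r[1].round(1).tolist(),plane(mm,*r[1],.129).round(4).tolist())) for r,mm in((p,S),(q,D))), tri((S,D),(p[1],q[1])) if p and q else "")
    s=get_state();print(s["t"],s["eef_pos"].round(4) if hasattr(s["eef_pos"],"round") else s["eef_pos"],s["ee_rot"])
if __name__=="__main__": run({"A":(.467,.383),"B":(.584,.265),"C":(.492,.137)},sys.argv[1])
E
python3 knobs.py k1
```

```text
A ([287.5, 126.0], [0.4663, 0.3833, 0.129]) ([186.3, 261.8], [0.5119, 0.3906, 0.129]) (array([0.48643483, 0.388778  , 0.13625203]), np.float64(0.020657925675785407))
B ([298.9, 149.0], [0.5832, 0.2654, 0.129]) none 
C ([258.4, 158.2], [0.4933, 0.1349, 0.129]) ([251.3, 211.9], [0.4912, 0.1405, 0.129]) (array([0.49223155, 0.13748478, 0.12703771]), np.float64(0.0005540657106527655))
6.0833 [ 0.4918 -0.113   0.2574] [ 3.14075726e+00  1.55835154e-03 -3.14088218e+00]
```

apply_moves(
  steps=[
    {"translation": [0,0.08,0],"rotation": [0,0,0]},
    {"translation": [0,0.2,0],"rotation": [0,0,0]},
    {"translation": [0,0.32,0],"rotation": [0,0,0]},
    {"translation": [0,0.44,0],"rotation": [0,0,0]},
    {"translation": [0,0.56,0],"rotation": [0,0,0]},
    {"translation": [0,0.68,0],"rotation": [0,0,0]},
    {"translation": [0,0.8,0],"rotation": [0,0,0]},
    {"translation": [0,0.9,-0.05],"rotation": [0,0,0]},
    {"translation": [0,0.97,-0.12],"rotation": [0,0,0]},
    {"translation": [0,1.0,-0.2],"rotation": [0,0,0]},
  ],
)

```text
t: 6.92
eef_pos: [0.493, 0.1374, 0.2071]
ee_rot: [3.14, 0.002, 3.142]
force: [0.6, -0.5, 0.3]
width: 0.0656
gripper_force: 0.0
```

apply_moves(
  steps=[
    {"translation": [0,0,-0.06],"rotation": [0,0,0]},
    {"translation": [0,0,-0.14],"rotation": [0,0,0]},
    {"translation": [0,0,-0.22],"rotation": [0,0,0]},
    {"translation": [0,0,-0.3],"rotation": [0,0,0]},
    {"translation": [0,0,-0.36],"rotation": [0,0,0]},
    {"translation": [0,0,-0.385],"rotation": [0,0,0]},
    {"translation": [0,0,-0.385],"rotation": [0,0,0]},
    {"translation": [0,0,-0.385],"rotation": [0,0,0]},
    {"translation": [0,0,-0.385],"rotation": [0,0,0]},
    {"translation": [0,0,-0.385],"rotation": [0,0,0]},
  ],
)

```text
t: 7.75
eef_pos: [0.4934, 0.1357, 0.112]
ee_rot: [3.14, 0.002, 3.14]
force: [-3.1, 0.6, 9.3]
width: 0.0655
gripper_force: 4.5
```

apply_moves(
  steps=[
    {"translation": [0,0,0],"rotation": [0,0,0]},
    {"translation": [0,0,0],"rotation": [0,0,0]},
    {"translation": [0,0,0],"rotation": [0,0,0]},
    {"translation": [0,0,0],"rotation": [0,0,0]},
    {"translation": [0,0,0],"rotation": [0,0,0]},
    {"translation": [0,0,0.02],"rotation": [0,0,0]},
    {"translation": [0,0,0.06],"rotation": [0,0,0]},
    {"translation": [0,0,0.12],"rotation": [0,0,0]},
    {"translation": [0,0,0.2],"rotation": [0,0,0]},
    {"translation": [0,0,0.28],"rotation": [0,0,0]},
  ],
  jaw=1,
  newtons=20,
)

```text
t: 8.58
eef_pos: [0.4919, 0.135, 0.1815]
ee_rot: [3.142, -0.001, 3.14]
force: [0.9, -0.0, -0.4]
width: 0.0453
gripper_force: 20.3
```

```bash
python3 - <<'E'
from h import *
a=grab_frame("scene");b=grab_frame("side");w=grab_frame("wrist")
s=get_state();print(s["t"],s["width"],s["gripper_force"],s["force"])
can=np.zeros((600,800,3),np.uint8)
can[:300,:400]=cv2.resize(a[90:210,210:370],(400,300),interpolation=cv2.INTER_CUBIC)
can[:300,400:]=cv2.resize(b[150:300,150:350],(400,300),interpolation=cv2.INTER_CUBIC)
can[300:,:400]=cv2.resize(w,(400,300))
cv2.imwrite("pics/g1.png",can)
E
```

```text
8.7333 0.044922903476356996 20.31525358557701 [-0.3372271   0.15174022 -1.81973759]
```

View pics/g1.png

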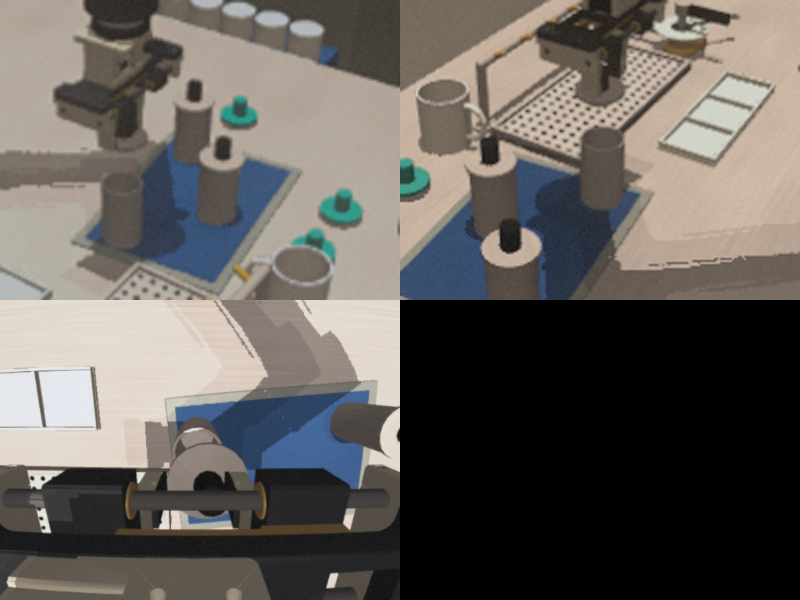

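```bash
python3 - <<'E'
from h import *
m=camera_model("wrist");w=grab_frame("wrist");s=get_state();print(s["width"],s["gripper_force"],s["eef_pos"])
print("fingers at", proj(m,s["eef_pos"]), "grasp",proj(m,np.array(s["eef_pos"])+[0,0,.0188]))
for z in(.17,.18,.21): print(z,plane(m,266,228,z),plane(m,208*1.28,178*1.28,z))
c=cv2.resize(w[150:330,150:390],(800,600),interpolation=cv2.INTER_CUBIC)
c=np.clip(c.astype(float)*1.7,0,255).astype(np.uint8);cv2.imwrite("pics/g2.png",c)
E
```

```text
0.04536973480241349 20.315935984253883 [0.49224583 0.13538807 0.18112091]
fingers at [250.04300609 229.84839283] grasp [250.10820581 243.34575335]
0.17 [0.4958001  0.14609835 0.17      ] [0.4956848  0.14625755 0.17      ]
0.18 [0.49150484 0.1454575  0.18      ] [0.49139631 0.14560734 0.18      ]
0.21 [0.47861906 0.14353495 0.21      ] [0.47853086 0.14365673 0.21      ]
```

View pics/g2.png

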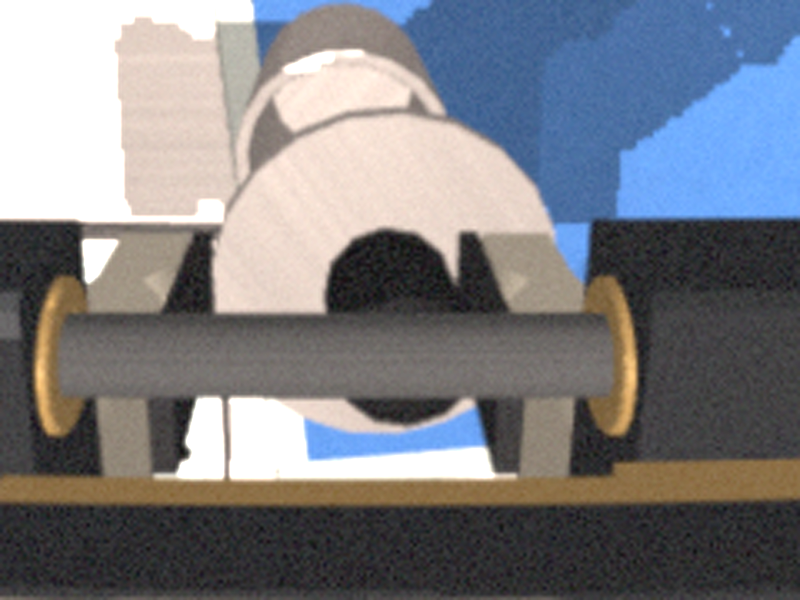

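Canister C's lid is held between its plate edge and knob, 10 mm off centre in y. I can still place it with that offset.

apply_moves(
  steps=[
    {"translation": [-0.02,-0.06,0],"rotation": [0,0,0]},
    {"translation": [-0.05,-0.16,0],"rotation": [0,0,0]},
    {"translation": [-0.08,-0.26,0],"rotation": [0,0,0]},
    {"translation": [-0.1,-0.36,0],"rotation": [0,0,0]},
    {"translation": [-0.13,-0.46,0],"rotation": [0,0,0]},
    {"translation": [-0.16,-0.56,0],"rotation": [0,0,0]},
    {"translation": [-0.18,-0.66,0],"rotation": [0,0,0]},
    {"translation": [-0.21,-0.75,0],"rotation": [0,0,0]},
    {"translation": [-0.23,-0.82,0],"rotation": [0,0,0]},
    {"translation": [-0.23,-0.846,0],"rotation": [0,0,0]},
  ],
)

```text
t: 9.62
eef_pos: [0.4324, -0.0785, 0.1795]
ee_rot: [-3.141, -0.002, 3.138]
force: [0.5, 0.1, -0.8]
width: 0.0449
gripper_force: 20.3
```

apply_moves(
  steps=[
    {"translation": [0,0,-0.06],"rotation": [0,0,0]},
    {"translation": [0,0,-0.14],"rotation": [0,0,0]},
    {"translation": [0,0,-0.24],"rotation": [0,0,0]},
    {"translation": [0,0,-0.34],"rotation": [0,0,0]},
    {"translation": [0,0,-0.44],"rotation": [0,0,0]},
    {"translation": [0,0,-0.52],"rotation": [0,0,0]},
    {"translation": [0,0,-0.58],"rotation": [0,0,0]},
    {"translation": [0,0,-0.61],"rotation": [0,0,0]},
    {"translation": [0,0,-0.628],"rotation": [0,0,0]},
    {"translation": [0,0,-0.628],"rotation": [0,0,0]},
  ],
)

```text
t: 10.45
eef_pos: [0.4341, -0.0765, 0.0226]
ee_rot: [-3.141, -0.002, 3.14]
force: [0.2, -0.1, -0.5]
width: 0.045
gripper_force: 20.3
```

```bash
python3 - <<'E'
from h import *
m=camera_model("wrist");w=grab_frame("wrist");s=get_state();print(s["width"],s["gripper_force"],s["eef_pos"],s["force"])
c=w[60:360,100:500];c=np.clip(c.astype(float)*1.5,0,255).astype(np.uint8);cv2.imwrite("pics/g3.png",cv2.resize(c,(800,600)))
E
```

```text
0.045056520153229876 20.2894788980484 [ 0.43462019 -0.0763834   0.02333636] [-0.81901947 -0.35384099 -0.45485563]
```

View pics/g3.png

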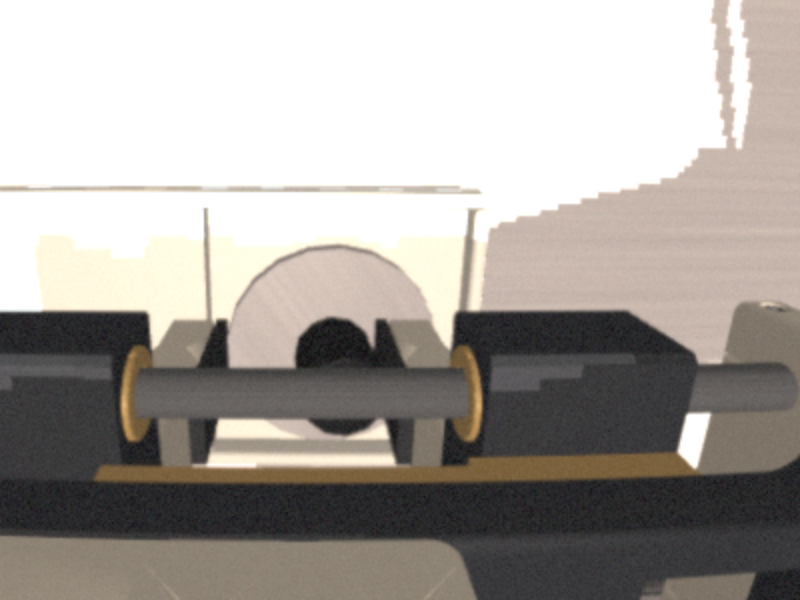

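apply_moves(
  steps=[
    {"translation": [0,0,0],"rotation": [0,0,0]},
    {"translation": [0,0,0],"rotation": [0,0,0]},
    {"translation": [0,0,0],"rotation": [0,0,0]},
    {"translation": [0,0,0],"rotation": [0,0,0]},
    {"translation": [0,0,0.08],"rotation": [0,0,0]},
    {"translation": [0,0,0.2],"rotation": [0,0,0]},
    {"translation": [0,0,0.34],"rotation": [0,0,0]},
    {"translation": [0,0,0.48],"rotation": [0,0,0]},
    {"translation": [0,0,0.6],"rotation": [0,0,0]},
    {"translation": [0,0,0.72],"rotation": [0,0,0]},
  ],
  jaw=-0.36,
)

```text
t: 11.33
eef_pos: [0.4343, -0.0765, 0.2057]
ee_rot: [3.141, 0.002, 3.14]
force: [1.3, 0.2, -0.2]
width: 0.0597
gripper_force: 0.0
```

```bash
python3 knobs.py k2; python3 - <<'E'
from h import *
import sys
sys.path.insert(0,'.')
from knobs import near
a=cv2.imread("pics/s_k2.png");S=camera_model("scene");D=camera_model("side")
r=near(a,S,(.4345,-.066),.036);print("lid1",r[1],plane(S,*r[1],.036)) if r else print("no")
r=near(cv2.imread("pics/d_k2.png"),D,(.4345,-.066),.036);print("lid1",r[1],plane(D,*r[1],.036)) if r else print("no")
E
```

```text
A ([287.5, 126.0], [0.4663, 0.3833, 0.129]) ([186.0, 262.9], [0.5101, 0.3938, 0.129]) (array([0.48552628, 0.39076264, 0.13502682]), np.float64(0.020809512741580372))
B ([298.9, 149.0], [0.5832, 0.2654, 0.129]) none 
C none none 
11.4333 [ 0.4374 -0.0762  0.2087] [3.14041252 0.00959425 3.1407219 ]
lid1 [210.62962963 203.09259259] [ 0.43264629 -0.06507099  0.036     ]
lid1 [299.20833333 211.90277778] [ 0.43468701 -0.06332834  0.036     ]
```

apply_moves(
  steps=[
    {"translation": [0.03,0.06,0],"rotation": [0,0,0]},
    {"translation": [0.06,0.14,0],"rotation": [0,0,0]},
    {"translation": [0.1,0.23,0],"rotation": [0,0,0]},
    {"translation": [0.14,0.32,0],"rotation": [0,0,0]},
    {"translation": [0.18,0.42,0],"rotation": [0,0,0]},
    {"translation": [0.22,0.52,0],"rotation": [0,0,0]},
    {"translation": [0.27,0.62,0],"rotation": [0,0,0]},
    {"translation": [0.31,0.72,0],"rotation": [0,0,0]},
    {"translation": [0.35,0.82,0],"rotation": [0,0,0]},
    {"translation": [0.39,0.92,0],"rotation": [0,0,0]},
  ],
  jaw=-0.14,
)

```text
t: 12.27
eef_pos: [0.5322, 0.1548, 0.2031]
ee_rot: [3.141, -0.0, 3.14]
force: [-0.0, 1.1, 1.2]
width: 0.0503
gripper_force: 0.0
```

apply_moves(
  steps=[
    {"translation": [0.05,0.1,0],"rotation": [0,0,0]},
    {"translation": [0.1,0.21,0],"rotation": [0,0,0]},
    {"translation": [0.15,0.32,0],"rotation": [0,0,0]},
    {"translation": [0.18,0.4,0],"rotation": [0,0,0]},
    {"translation": [0.208,0.45,0],"rotation": [0,0,0]},
    {"translation": [0.208,0.45,-0.08],"rotation": [0,0,0]},
    {"translation": [0.208,0.45,-0.16],"rotation": [0,0,0]},
    {"translation": [0.208,0.45,-0.24],"rotation": [0,0,0]},
    {"translation": [0.208,0.45,-0.3],"rotation": [0,0,0]},
    {"translation": [0.208,0.45,-0.338],"rotation": [0,0,0]},
  ],
)

```text
t: 13.1
eef_pos: [0.5831, 0.2655, 0.1165]
ee_rot: [-3.14, -0.002, 3.14]
force: [0.0, -0.3, 0.2]
width: 0.0496
gripper_force: 0.0
```

apply_moves(
  steps=[
    {"translation": [0,0,0],"rotation": [0,0,0]},
    {"translation": [0,0,0],"rotation": [0,0,0]},
    {"translation": [0,0,0],"rotation": [0,0,0]},
    {"translation": [0,0,0],"rotation": [0,0,0]},
    {"translation": [0,0,0],"rotation": [0,0,0]},
    {"translation": [0,0,0.03],"rotation": [0,0,0]},
    {"translation": [0,0,0.08],"rotation": [0,0,0]},
    {"translation": [0,0,0.16],"rotation": [0,0,0]},
    {"translation": [0,0,0.24],"rotation": [0,0,0]},
    {"translation": [0,0,0.28],"rotation": [0,0,0]},
  ],
  jaw=1,
)

```text
t: 13.93
eef_pos: [0.585, 0.2666, 0.1923]
ee_rot: [3.14, 0.003, 3.14]
force: [1.0, 0.4, -0.4]
width: 0.0236
gripper_force: 20.0
```

apply_moves(
  steps=[
    {"translation": [-0.02,-0.06,0],"rotation": [0,0,0]},
    {"translation": [-0.05,-0.14,0],"rotation": [0,0,0]},
    {"translation": [-0.08,-0.23,0],"rotation": [0,0,0]},
    {"translation": [-0.12,-0.33,0],"rotation": [0,0,0]},
    {"translation": [-0.15,-0.43,0],"rotation": [0,0,0]},
    {"translation": [-0.19,-0.53,0],"rotation": [0,0,0]},
    {"translation": [-0.22,-0.63,0],"rotation": [0,0,0]},
    {"translation": [-0.26,-0.73,0],"rotation": [0,0,0]},
    {"translation": [-0.3,-0.83,0],"rotation": [0,0,0]},
    {"translation": [-0.34,-0.93,0],"rotation": [0,0,0]},
  ],
)

```text
t: 14.77
eef_pos: [0.4977, 0.0321, 0.1885]
ee_rot: [3.141, -0.0, 3.14]
force: [0.4, -1.1, -0.9]
width: 0.0233
gripper_force: 20.0
```

apply_moves(
  steps=[
    {"translation": [-0.04,-0.1,0],"rotation": [0,0,0]},
    {"translation": [-0.07,-0.2,0],"rotation": [0,0,0]},
    {"translation": [-0.11,-0.3,0],"rotation": [0,0,0]},
    {"translation": [-0.14,-0.4,0],"rotation": [0,0,0]},
    {"translation": [-0.18,-0.5,0],"rotation": [0,0,0]},
    {"translation": [-0.21,-0.59,0],"rotation": [0,0,0]},
    {"translation": [-0.24,-0.67,0],"rotation": [0,0,0]},
    {"translation": [-0.26,-0.72,0],"rotation": [0,0,0]},
    {"translation": [-0.26,-0.75,0],"rotation": [0,0,0]},
    {"translation": [-0.26,-0.75,0],"rotation": [0,0,0]},
  ],
)

```text
t: 15.6
eef_pos: [0.4335, -0.155, 0.1887]
ee_rot: [3.142, 0.0, 3.138]
force: [0.9, 0.5, -0.5]
width: 0.0237
gripper_force: 20.0
```

apply_moves(
  steps=[
    {"translation": [0,0,-0.08],"rotation": [0,0,0]},
    {"translation": [0,0,-0.18],"rotation": [0,0,0]},
    {"translation": [0,0,-0.28],"rotation": [0,0,0]},
    {"translation": [0,0,-0.38],"rotation": [0,0,0]},
    {"translation": [0,0,-0.47],"rotation": [0,0,0]},
    {"translation": [0,0,-0.55],"rotation": [0,0,0]},
    {"translation": [0,0,-0.6],"rotation": [0,0,0]},
    {"translation": [0,0,-0.625],"rotation": [0,0,0]},
    {"translation": [0,0,-0.64],"rotation": [0,0,0]},
    {"translation": [0,0,-0.64],"rotation": [0,0,0]},
  ],
)

```text
t: 16.43
eef_pos: [0.4343, -0.1536, 0.0289]
ee_rot: [-3.141, -0.0, 3.141]
force: [0.3, 1.2, -0.1]
width: 0.0234
gripper_force: 20.0
```

apply_moves(
  steps=[
    {"translation": [0,0,-0.004],"rotation": [0,0,0]},
    {"translation": [0,0,-0.004],"rotation": [0,0,0]},
    {"translation": [0,0,0],"rotation": [0,0,0]},
    {"translation": [0,0,0],"rotation": [0,0,0]},
    {"translation": [0,0,0.08],"rotation": [0,0,0]},
    {"translation": [0,0,0.2],"rotation": [0,0,0]},
    {"translation": [0,0,0.34],"rotation": [0,0,0]},
    {"translation": [0,0,0.48],"rotation": [0,0,0]},
    {"translation": [0,0,0.6],"rotation": [0,0,0]},
    {"translation": [0,0,0.7],"rotation": [0,0,0]},
  ],
  jaw=-0.14,
)

```text
t: 17.27
eef_pos: [0.4344, -0.154, 0.2069]
ee_rot: [-3.142, 0.003, 3.14]
force: [0.6, -0.2, -0.6]
width: 0.0497
gripper_force: 0.0
```

```bash
python3 knobs.py k3; python3 - <<'E'
from h import *
from knobs import near
S=camera_model("scene");D=camera_model("side")
for y in(-.066,-.155):
  for f,m in(("s_k3",S),("d_k3",D)):
    r=near(cv2.imread(f"pics/{f}.png"),m,(.4345,y),.036);print(y,plane(m,*r[1],.036).round(4)) if r else print("no")
E
```

```text
A ([287.5, 126.0], [0.4663, 0.3833, 0.129]) ([191.9, 257.2], [0.511, 0.3716, 0.129]) (array([0.4869149 , 0.37676513, 0.14111663]), np.float64(0.01521999026173635))
B ([287.5, 126.0], [0.4663, 0.3833, 0.129]) ([193.8, 240.5], [0.5449, 0.3199, 0.129]) (array([0.50297965, 0.34685819, 0.16083382]), np.float64(0.015081780636374501))
C none none 
17.3667 [ 0.4366 -0.1541  0.2086] [-3.14115957  0.00878124  3.14056206]
-0.066 [ 0.4325 -0.0647  0.036 ]
-0.066 [ 0.4348 -0.065   0.036 ]
-0.155 [ 0.4304 -0.1515  0.036 ]
-0.155 [ 0.4329 -0.1513  0.036 ]
```

apply_moves(
  steps=[
    {"translation": [0.0,0.06,0],"rotation": [0,0,0]},
    {"translation": [0.01,0.15,0],"rotation": [0,0,0]},
    {"translation": [0.02,0.25,0],"rotation": [0,0,0]},
    {"translation": [0.02,0.35,0],"rotation": [0,0,0]},
    {"translation": [0.03,0.45,0],"rotation": [0,0,0]},
    {"translation": [0.04,0.55,0],"rotation": [0,0,0]},
    {"translation": [0.04,0.66,0],"rotation": [0,0,0]},
    {"translation": [0.05,0.77,0],"rotation": [0,0,0]},
    {"translation": [0.06,0.88,0],"rotation": [0,0,0]},
    {"translation": [0.06,1.0,0],"rotation": [0,0,0]},
  ],
)

```text
t: 18.2
eef_pos: [0.4489, 0.0973, 0.2036]
ee_rot: [3.141, 0.0, 3.14]
force: [0.3, 0.7, 0.1]
width: 0.0499
gripper_force: 0.0
```

apply_moves(
  steps=[
    {"translation": [0.0,0.1,0],"rotation": [0,0,0]},
    {"translation": [0.01,0.2,0],"rotation": [0,0,0]},
    {"translation": [0.02,0.3,0],"rotation": [0,0,0]},
    {"translation": [0.02,0.4,0],"rotation": [0,0,0]},
    {"translation": [0.03,0.5,0],"rotation": [0,0,0]},
    {"translation": [0.04,0.6,0],"rotation": [0,0,0]},
    {"translation": [0.05,0.7,0],"rotation": [0,0,0]},
    {"translation": [0.06,0.8,0],"rotation": [0,0,0]},
    {"translation": [0.06,0.9,0],"rotation": [0,0,0]},
    {"translation": [0.07,1.0,0],"rotation": [0,0,0]},
  ],
)

```text
t: 19.03
eef_pos: [0.4661, 0.3471, 0.2033]
ee_rot: [-3.141, -0.0, 3.14]
force: [-0.1, -1.1, 0.6]
width: 0.0502
gripper_force: 0.0
```

apply_moves(
  steps=[
    {"translation": [0.0,0.08,0],"rotation": [0,0,0]},
    {"translation": [0,0.147,0],"rotation": [0,0,0]},
    {"translation": [0,0.147,0],"rotation": [0,0,0]},
    {"translation": [0,0.147,-0.06],"rotation": [0,0,0]},
    {"translation": [0,0.147,-0.12],"rotation": [0,0,0]},
    {"translation": [0,0.147,-0.18],"rotation": [0,0,0]},
    {"translation": [0,0.147,-0.24],"rotation": [0,0,0]},
    {"translation": [0,0.147,-0.3],"rotation": [0,0,0]},
    {"translation": [0,0.147,-0.338],"rotation": [0,0,0]},
    {"translation": [0,0.147,-0.338],"rotation": [0,0,0]},
  ],
)

```text
t: 19.87
eef_pos: [0.4656, 0.3814, 0.117]
ee_rot: [-3.139, -0.003, 3.139]
force: [0.1, -0.3, -0.2]
width: 0.0499
gripper_force: 0.0
```

apply_moves(
  steps=[
    {"translation": [0,0,0],"rotation": [0,0,0]},
    {"translation": [0,0,0],"rotation": [0,0,0]},
    {"translation": [0,0,0],"rotation": [0,0,0]},
    {"translation": [0,0,0],"rotation": [0,0,0]},
    {"translation": [0,0,0],"rotation": [0,0,0]},
    {"translation": [0,0,0.03],"rotation": [0,0,0]},
    {"translation": [0,0,0.08],"rotation": [0,0,0]},
    {"translation": [0,0,0.16],"rotation": [0,0,0]},
    {"translation": [0,0,0.24],"rotation": [0,0,0]},
    {"translation": [0,0,0.28],"rotation": [0,0,0]},
  ],
  jaw=1,
)

```text
t: 20.7
eef_pos: [0.4673, 0.3836, 0.1924]
ee_rot: [3.139, 0.002, 3.14]
force: [0.7, 0.6, -0.3]
width: 0.0234
gripper_force: 20.0
```

apply_moves(
  steps=[
    {"translation": [0.0,-0.06,0],"rotation": [0,0,0]},
    {"translation": [-0.01,-0.15,0],"rotation": [0,0,0]},
    {"translation": [-0.02,-0.25,0],"rotation": [0,0,0]},
    {"translation": [-0.02,-0.35,0],"rotation": [0,0,0]},
    {"translation": [-0.03,-0.45,0],"rotation": [0,0,0]},
    {"translation": [-0.04,-0.55,0],"rotation": [0,0,0]},
    {"translation": [-0.04,-0.66,0],"rotation": [0,0,0]},
    {"translation": [-0.05,-0.77,0],"rotation": [0,0,0]},
    {"translation": [-0.06,-0.88,0],"rotation": [0,0,0]},
    {"translation": [-0.06,-1.0,0],"rotation": [0,0,0]},
  ],
)

```text
t: 21.53
eef_pos: [0.4505, 0.1312, 0.189]
ee_rot: [3.142, -0.001, 3.14]
force: [0.6, -0.1, -0.9]
width: 0.0232
gripper_force: 20.0
```

apply_moves(
  steps=[
    {"translation": [0.0,-0.1,0],"rotation": [0,0,0]},
    {"translation": [-0.01,-0.2,0],"rotation": [0,0,0]},
    {"translation": [-0.02,-0.3,0],"rotation": [0,0,0]},
    {"translation": [-0.02,-0.4,0],"rotation": [0,0,0]},
    {"translation": [-0.03,-0.5,0],"rotation": [0,0,0]},
    {"translation": [-0.04,-0.6,0],"rotation": [0,0,0]},
    {"translation": [-0.05,-0.7,0],"rotation": [0,0,0]},
    {"translation": [-0.06,-0.8,0],"rotation": [0,0,0]},
    {"translation": [-0.06,-0.9,0],"rotation": [0,0,0]},
    {"translation": [-0.07,-1.0,0],"rotation": [0,0,0]},
  ],
)

```text
t: 22.37
eef_pos: [0.4333, -0.1185, 0.1891]
ee_rot: [3.141, -0.0, 3.14]
force: [0.5, -0.0, -1.8]
width: 0.0236
gripper_force: 20.0
```

apply_moves(
  steps=[
    {"translation": [0.0,-0.1,0],"rotation": [0,0,0]},
    {"translation": [0,-0.2,0],"rotation": [0,0,0]},
    {"translation": [0,-0.3,0],"rotation": [0,0,0]},
    {"translation": [0,-0.4,0],"rotation": [0,0,0]},
    {"translation": [0,-0.47,0],"rotation": [0,0,0]},
    {"translation": [0,-0.508,0],"rotation": [0,0,0]},
    {"translation": [0,-0.508,-0.04],"rotation": [0,0,0]},
    {"translation": [0,-0.508,-0.1],"rotation": [0,0,0]},
    {"translation": [0,-0.508,-0.2],"rotation": [0,0,0]},
    {"translation": [0,-0.508,-0.3],"rotation": [0,0,0]},
  ],
)

```text
t: 23.2
eef_pos: [0.4339, -0.2435, 0.1135]
ee_rot: [3.141, 0.002, 3.14]
force: [-0.3, -0.0, -2.0]
width: 0.0236
gripper_force: 20.0
```

apply_moves(
  steps=[
    {"translation": [0,0,-0.1],"rotation": [0,0,0]},
    {"translation": [0,0,-0.18],"rotation": [0,0,0]},
    {"translation": [0,0,-0.26],"rotation": [0,0,0]},
    {"translation": [0,0,-0.3],"rotation": [0,0,0]},
    {"translation": [0,0,-0.33],"rotation": [0,0,0]},
    {"translation": [0,0,-0.346],"rotation": [0,0,0]},
    {"translation": [0,0,-0.346],"rotation": [0,0,0]},
    {"translation": [0,0,-0.346],"rotation": [0,0,0]},
    {"translation": [0,0,-0.346],"rotation": [0,0,0]},
    {"translation": [0,0,-0.346],"rotation": [0,0,0]},
  ],
)

```text
t: 24.03
eef_pos: [0.4342, -0.244, 0.028]
ee_rot: [-3.142, 0.001, 3.14]
force: [-0.3, 0.1, -0.9]
width: 0.0233
gripper_force: 20.0
```

Release, rise, then measure the open canisters from their rims.

apply_moves(
  steps=[
    {"translation": [0,0,0],"rotation": [0,0,0]},
    {"translation": [0,0,0],"rotation": [0,0,0]},
    {"translation": [0,0,0],"rotation": [0,0,0]},
    {"translation": [0,0,0],"rotation": [0,0,0]},
    {"translation": [0,0,0.08],"rotation": [0,0,0]},
    {"translation": [0,0,0.2],"rotation": [0,0,0]},
    {"translation": [0,0,0.34],"rotation": [0,0,0]},
    {"translation": [0,0,0.48],"rotation": [0,0,0]},
    {"translation": [0,0,0.6],"rotation": [0,0,0]},
    {"translation": [0,0,0.7],"rotation": [0,0,0]},
  ],
  jaw=-0.14,
)

```text
t: 24.87
eef_pos: [0.4344, -0.2444, 0.2056]
ee_rot: [-3.141, 0.002, 3.14]
force: [-0.2, -0.4, 0.9]
width: 0.0499
gripper_force: 0.0
```

```bash
python3 - <<'E'
from h import *
S=camera_model("scene");D=camera_model("side")
a=grab_frame("scene");b=grab_frame("side");cv2.imwrite("pics/s_k4.png",a);cv2.imwrite("pics/d_k4.png",b)
from knobs import near
for y in(-.066,-.155,-.244):
  for f,m in((a,S),(b,D)):
    r=near(f,m,(.4345,y),.036,15);print(y,plane(m,*r[1],.036).round(4)) if r else print("no")
# overlay predicted rim circles at z=.106
can=np.zeros((600,800,3),np.uint8)
o=[]
for f,m,(x0,y0,x1,y1) in((a,S,(235,110,365,210)),(b,D,(150,190,290,330))):
    g=cv2.resize(f[y0:y1,x0:x1],None,fx=4 if m is D else 6,fy=4 if m is D else 6,interpolation=cv2.INTER_CUBIC);k=4 if m is D else 6
    for c in((.467,.383),(.584,.265),(.492,.141)):
        t=np.linspace(0,6.283,60); P=np.array([proj(m,[c[0]+.03*np.cos(q),c[1]+.03*np.sin(q),.106]) for q in t])
        cv2.polylines(g,[(((P+.5-[x0,y0])*k)).astype(int)],True,(0,255,255),1)
    o.append(g)
A=cv2.resize(o[0],(440,340));can[:340,:440]=A;can[:360,440:]=cv2.resize(o[1],(360,360));
c=cv2.resize(a[190:310,135:335],(400,240),interpolation=cv2.INTER_CUBIC);can[360:,:400]=c
cv2.imwrite("pics/k4.png",can)
E
```

```text
-0.066 [ 0.4336 -0.0656  0.036 ]
-0.066 [ 0.4354 -0.0656  0.036 ]
-0.155 [ 0.4306 -0.1526  0.036 ]
-0.155 [ 0.4331 -0.1527  0.036 ]
-0.244 [ 0.4318 -0.2433  0.036 ]
-0.244 [ 0.433  -0.2401  0.036 ]
```

View pics/k4.png

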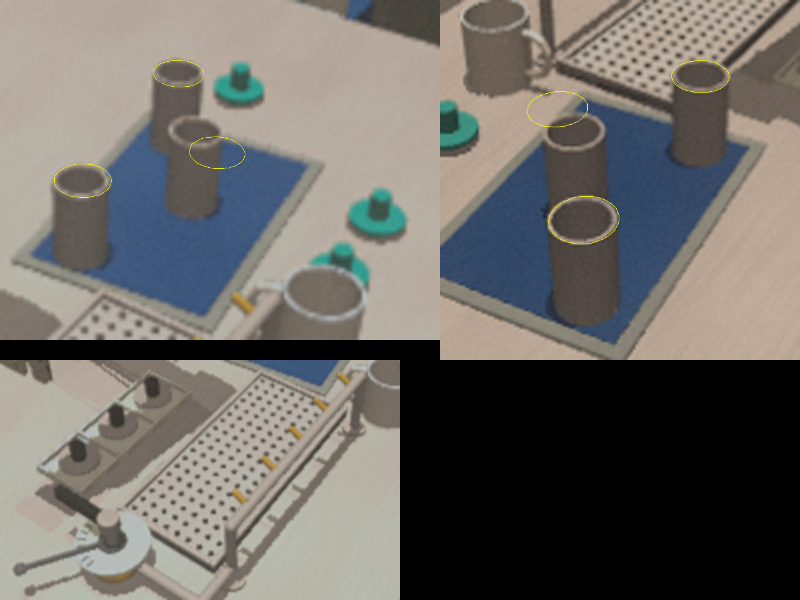

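```bash
python3 - <<'E'
from h import *
S=camera_model("scene");D=camera_model("side")
p,q=(292.1,148.3),(201.6,240.4)
print(tri((S,D),(p,q)),plane(S,*p,.106),plane(D,*q,.106))
s=get_state();print(s["eef_pos"],s["t"])
E
```

```text
(array([0.54620906, 0.28618698, 0.10696778]), np.float64(0.0016371022801507779)) [0.54432634 0.28631053 0.106     ] [0.54857197 0.28580957 0.106     ]
[ 0.43639369 -0.24496141  0.20753913] 24.9667
```

apply_moves(
  steps=[
    {"translation": [0.01,0.06,0],"rotation": [0,0,0]},
    {"translation": [0.02,0.15,0],"rotation": [0,0,0]},
    {"translation": [0.03,0.25,0],"rotation": [0,0,0]},
    {"translation": [0.05,0.35,0],"rotation": [0,0,0]},
    {"translation": [0.06,0.45,0],"rotation": [0,0,0]},
    {"translation": [0.08,0.55,0],"rotation": [0,0,0]},
    {"translation": [0.09,0.66,0],"rotation": [0,0,0]},
    {"translation": [0.11,0.77,0],"rotation": [0,0,0]},
    {"translation": [0.12,0.88,0],"rotation": [0,0,0]},
    {"translation": [0.14,1.0,0],"rotation": [0,0,0]},
  ],
  jaw=-1,
  newtons=30,
)

```text
t: 25.8
eef_pos: [0.4684, 0.0069, 0.2024]
ee_rot: [-3.142, -0.001, 3.14]
force: [0.6, 0.3, 0.7]
width: 0.0878
gripper_force: 0.0
```

apply_moves(
  steps=[
    {"translation": [0.02,0.11,0],"rotation": [0,0,0]},
    {"translation": [0.04,0.22,0],"rotation": [0,0,0]},
    {"translation": [0.05,0.33,0],"rotation": [0,0,0]},
    {"translation": [0.07,0.43,0],"rotation": [0,0,0]},
    {"translation": [0.09,0.5,0],"rotation": [0,0,0]},
    {"translation": [0.09,0.536,0],"rotation": [0,0,0]},
    {"translation": [0.09,0.536,0],"rotation": [0,0,0]},
    {"translation": [0.09,0.536,-0.05],"rotation": [0,0,0]},
    {"translation": [0.09,0.536,-0.11],"rotation": [0,0,0]},
    {"translation": [0.09,0.536,-0.18],"rotation": [0,0,0]},
  ],
)

```text
t: 26.63
eef_pos: [0.4916, 0.1391, 0.1578]
ee_rot: [3.141, 0.001, 3.139]
force: [0.3, -0.0, -0.9]
width: 0.0878
gripper_force: 0.0
```

apply_moves(
  steps=[
    {"translation": [0,0,-0.06],"rotation": [0,0,0]},
    {"translation": [0,0,-0.12],"rotation": [0,0,0]},
    {"translation": [0,0,-0.18],"rotation": [0,0,0]},
    {"translation": [0,0,-0.24],"rotation": [0,0,0]},
    {"translation": [0,0,-0.3],"rotation": [0,0,0]},
    {"translation": [0,0,-0.34],"rotation": [0,0,0]},
    {"translation": [0,0,-0.368],"rotation": [0,0,0]},
    {"translation": [0,0,-0.368],"rotation": [0,0,0]},
    {"translation": [0,0,-0.368],"rotation": [0,0,0]},
    {"translation": [0,0,-0.368],"rotation": [0,0,0]},
  ],
)

```text
t: 27.47
eef_pos: [0.492, 0.14, 0.0665]
ee_rot: [3.141, 0.001, 3.14]
force: [0.2, -0.3, 0.0]
width: 0.0876
gripper_force: 0.0
```

apply_moves(
  steps=[
    {"translation": [0,0,0],"rotation": [0,0,0]},
    {"translation": [0,0,0],"rotation": [0,0,0]},
    {"translation": [0,0,0],"rotation": [0,0,0]},
    {"translation": [0,0,0],"rotation": [0,0,0]},
    {"translation": [0,0,0],"rotation": [0,0,0]},
    {"translation": [0,0,0.06],"rotation": [0,0,0]},
    {"translation": [0,0,0.16],"rotation": [0,0,0]},
    {"translation": [0,0,0.3],"rotation": [0,0,0]},
    {"translation": [0,0,0.44],"rotation": [0,0,0]},
    {"translation": [0,0,0.54],"rotation": [0,0,0]},
  ],
  jaw=1,
)

```text
t: 28.3
eef_pos: [0.4917, 0.1399, 0.2034]
ee_rot: [3.141, 0.001, 3.14]
force: [1.3, 0.9, -3.0]
width: 0.0601
gripper_force: 30.0
```

apply_moves(
  steps=[
    {"translation": [0.02,-0.06,0],"rotation": [0,0,0]},
    {"translation": [0.05,-0.14,0],"rotation": [0,0,0]},
    {"translation": [0.08,-0.22,0],"rotation": [0,0,0]},
    {"translation": [0.11,-0.31,0],"rotation": [0,0,0]},
    {"translation": [0.14,-0.4,0],"rotation": [0,0,0]},
    {"translation": [0.18,-0.49,0],"rotation": [0,0,0]},
    {"translation": [0.21,-0.58,0],"rotation": [0,0,0]},
    {"translation": [0.25,-0.68,0],"rotation": [0,0,0]},
    {"translation": [0.28,-0.77,0],"rotation": [0,0,0]},
    {"translation": [0.32,-0.86,0],"rotation": [0,0,0]},
  ],
)

```text
t: 29.13
eef_pos: [0.5709, -0.0763, 0.2001]
ee_rot: [3.141, -0.002, 3.14]
force: [0.1, 0.9, -3.1]
width: 0.0604
gripper_force: 30.0
```

apply_moves(
  steps=[
    {"translation": [0.03,-0.09,0],"rotation": [0,0,0]},
    {"translation": [0.07,-0.18,0],"rotation": [0,0,0]},
    {"translation": [0.1,-0.28,0],"rotation": [0,0,0]},
    {"translation": [0.13,-0.37,0],"rotation": [0,0,0]},
    {"translation": [0.16,-0.45,0],"rotation": [0,0,0]},
    {"translation": [0.18,-0.51,0],"rotation": [0,0,0]},
    {"translation": [0.192,-0.528,0],"rotation": [0,0,0]},
    {"translation": [0.192,-0.528,0],"rotation": [0,0,0]},
    {"translation": [0.192,-0.528,-0.04],"rotation": [0,0,0]},
    {"translation": [0.192,-0.528,-0.1],"rotation": [0,0,0]},
  ],
)

```text
t: 29.97
eef_pos: [0.6202, -0.2064, 0.1766]
ee_rot: [-3.142, 0.003, 3.141]
force: [0.4, 0.6, -3.0]
width: 0.0601
gripper_force: 30.0
```

apply_moves(
  steps=[
    {"translation": [0,0,-0.07],"rotation": [0,0,0]},
    {"translation": [0,0,-0.14],"rotation": [0,0,0]},
    {"translation": [0,0,-0.21],"rotation": [0,0,0]},
    {"translation": [0,0,-0.28],"rotation": [0,0,0]},
    {"translation": [0,0,-0.34],"rotation": [0,0,0]},
    {"translation": [0,0,-0.38],"rotation": [0,0,0]},
    {"translation": [0,0,-0.4],"rotation": [0,0,0]},
    {"translation": [0,0,-0.412],"rotation": [0,0,0]},
    {"translation": [0,0,-0.412],"rotation": [0,0,0]},
    {"translation": [0,0,-0.412],"rotation": [0,0,0]},
  ],
)

```text
t: 30.8
eef_pos: [0.6201, -0.207, 0.0736]
ee_rot: [-3.141, 0.001, 3.14]
force: [-0.2, 0.4, -3.4]
width: 0.0601
gripper_force: 30.0
```

apply_moves(
  steps=[
    {"translation": [0,0,-0.006],"rotation": [0,0,0]},
    {"translation": [0,0,-0.008],"rotation": [0,0,0]},
    {"translation": [0,0,-0.008],"rotation": [0,0,0]},
    {"translation": [0,0,-0.008],"rotation": [0,0,0]},
    {"translation": [0,0,-0.008],"rotation": [0,0,0]},
    {"translation": [0,0,-0.008],"rotation": [0,0,0]},
    {"translation": [0,0,-0.008],"rotation": [0,0,0]},
    {"translation": [0,0,-0.008],"rotation": [0,0,0]},
    {"translation": [0,0,-0.008],"rotation": [0,0,0]},
    {"translation": [0,0,-0.008],"rotation": [0,0,0]},
  ],
)

```text
t: 31.63
eef_pos: [0.6205, -0.2073, 0.072]
ee_rot: [-3.141, 0.002, 3.14]
force: [0.1, 0.9, 6.2]
width: 0.0601
gripper_force: 30.0
```

apply_moves(
  steps=[
    {"translation": [0,0,0],"rotation": [0,0,0]},
    {"translation": [0,0,0],"rotation": [0,0,0]},
    {"translation": [0,0,0],"rotation": [0,0,0]},
    {"translation": [0,0,0],"rotation": [0,0,0]},
    {"translation": [0,0,0.04],"rotation": [0,0,0]},
    {"translation": [0,0,0.12],"rotation": [0,0,0]},
    {"translation": [0,0,0.24],"rotation": [0,0,0]},
    {"translation": [0,0,0.36],"rotation": [0,0,0]},
    {"translation": [0,0,0.48],"rotation": [0,0,0]},
    {"translation": [0,0,0.52],"rotation": [0,0,0]},
  ],
  jaw=-1,
)

```text
t: 32.47
eef_pos: [0.6215, -0.2079, 0.2069]
ee_rot: [-3.14, 0.007, 3.141]
force: [1.9, -0.7, 1.2]
width: 0.0873
gripper_force: 0.0
```

```bash
cat > chk.py <<'E'
from h import *
import sys
S=camera_model("scene");D=camera_model("side")
a=grab_frame("scene");b=grab_frame("side");t=sys.argv[1];cv2.imwrite(f"pics/s_{t}.png",a);cv2.imwrite(f"pics/d_{t}.png",b)
for n,f,r,m in(("scene",a,"s_k4",S),("side",b,"d_k4",D)):
    r=cv2.imread(f"pics/{r}.png")
    for c,xy in(("A",(.467,.383)),("B",(.546,.286))):
        u,v=proj(m,[*xy,.095]).astype(int); d=cv2.absdiff(f,r)[v-15:v+20,u-20:u+20].astype(float); print(n,c,d.mean().round(1))
s=get_state();print(s["t"],np.round(s["eef_pos"],4))
E
python3 chk.py k5
```

```text
scene A 9.0
scene B 7.3
side A 5.9
side B 6.4
32.5667 [ 0.621  -0.2075  0.2047]
```

apply_moves(
  steps=[
    {"translation": [-0.01,0.06,0],"rotation": [0,0,0]},
    {"translation": [-0.02,0.15,0],"rotation": [0,0,0]},
    {"translation": [-0.03,0.25,0],"rotation": [0,0,0]},
    {"translation": [-0.05,0.35,0],"rotation": [0,0,0]},
    {"translation": [-0.06,0.45,0],"rotation": [0,0,0]},
    {"translation": [-0.08,0.56,0],"rotation": [0,0,0]},
    {"translation": [-0.1,0.67,0],"rotation": [0,0,0]},
    {"translation": [-0.12,0.78,0],"rotation": [0,0,0]},
    {"translation": [-0.13,0.89,0],"rotation": [0,0,0]},
    {"translation": [-0.15,1.0,0],"rotation": [0,0,0]},
  ],
)

```text
t: 33.4
eef_pos: [0.5808, 0.0444, 0.1997]
ee_rot: [-3.141, -0.002, 3.14]
force: [0.6, 1.0, -0.0]
width: 0.0876
gripper_force: 0.0
```

apply_moves(
  steps=[
    {"translation": [-0.02,0.11,0],"rotation": [0,0,0]},
    {"translation": [-0.03,0.22,0],"rotation": [0,0,0]},
    {"translation": [-0.05,0.33,0],"rotation": [0,0,0]},
    {"translation": [-0.06,0.44,0],"rotation": [0,0,0]},
    {"translation": [-0.08,0.55,0],"rotation": [0,0,0]},
    {"translation": [-0.1,0.66,0],"rotation": [0,0,0]},
    {"translation": [-0.11,0.77,0],"rotation": [0,0,0]},
    {"translation": [-0.13,0.87,0],"rotation": [0,0,0]},
    {"translation": [-0.146,0.94,0],"rotation": [0,0,0]},
    {"translation": [-0.146,0.972,0],"rotation": [0,0,0]},
  ],
)

```text
t: 34.23
eef_pos: [0.5439, 0.2879, 0.1994]
ee_rot: [-3.14, -0.002, -3.141]
force: [-0.7, -0.9, 0.2]
width: 0.0876
gripper_force: 0.0
```

apply_moves(
  steps=[
    {"translation": [0,0,-0.06],"rotation": [0,0,0]},
    {"translation": [0,0,-0.14],"rotation": [0,0,0]},
    {"translation": [0,0,-0.22],"rotation": [0,0,0]},
    {"translation": [0,0,-0.3],"rotation": [0,0,0]},
    {"translation": [0,0,-0.38],"rotation": [0,0,0]},
    {"translation": [0,0,-0.46],"rotation": [0,0,0]},
    {"translation": [0,0,-0.51],"rotation": [0,0,0]},
    {"translation": [0,0,-0.54],"rotation": [0,0,0]},
    {"translation": [0,0,-0.54],"rotation": [0,0,0]},
    {"translation": [0,0,-0.54],"rotation": [0,0,0]},
  ],
)

```text
t: 35.07
eef_pos: [0.5454, 0.2856, 0.0656]
ee_rot: [-3.141, -0.001, 3.14]
force: [0.1, 0.4, -0.4]
width: 0.0875
gripper_force: 0.0
```

apply_moves(
  steps=[
    {"translation": [0,0,0],"rotation": [0,0,0]},
    {"translation": [0,0,0],"rotation": [0,0,0]},
    {"translation": [0,0,0],"rotation": [0,0,0]},
    {"translation": [0,0,0],"rotation": [0,0,0]},
    {"translation": [0,0,0],"rotation": [0,0,0]},
    {"translation": [0,0,0.06],"rotation": [0,0,0]},
    {"translation": [0,0,0.16],"rotation": [0,0,0]},
    {"translation": [0,0,0.3],"rotation": [0,0,0]},
    {"translation": [0,0,0.44],"rotation": [0,0,0]},
    {"translation": [0,0,0.54],"rotation": [0,0,0]},
  ],
  jaw=1,
)

```text
t: 35.9
eef_pos: [0.5458, 0.2859, 0.2036]
ee_rot: [3.141, 0.001, 3.14]
force: [1.3, 0.2, -2.5]
width: 0.0586
gripper_force: 29.8
```

```bash
python3 - <<'E'
from h import *
m=camera_model("wrist");w=grab_frame("wrist");a=grab_frame("scene");b=grab_frame("side");s=get_state();print(s["width"],s["gripper_force"],s["eef_pos"],s["moment"])
can=np.zeros((600,800,3),np.uint8)
can[:,:400]=cv2.resize(cv2.resize(w[150:390,120:380],(400,369),interpolation=cv2.INTER_CUBIC),(400,600))
u,v=proj(camera_model("scene"),[.546,.286,.2]).astype(int);can[:300,400:]=cv2.resize(a[max(v-50,0):v+50,u-60:u+60],(400,300),interpolation=cv2.INTER_CUBIC)
u,v=proj(camera_model("side"),[.546,.286,.2]).astype(int);can[300:,400:]=cv2.resize(b[max(v-60,0):v+60,u-80:u+80],(400,300),interpolation=cv2.INTER_CUBIC)
cv2.imwrite("pics/g4.png",np.clip(can*1.3,0,255).astype(np.uint8))
E
```

```text
0.05858098368542486 29.849164579063654 [0.54613168 0.28651581 0.20296486] [-0.04327061  0.01135826  0.04429415]
```

View pics/g4.png

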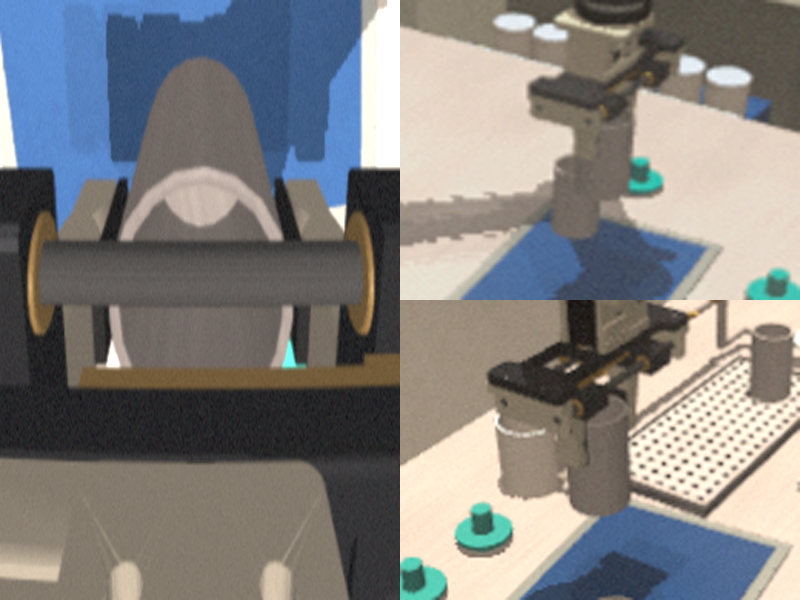

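apply_moves(
  steps=[
    {"translation": [0.01,-0.04,0],"rotation": [0,0,0]},
    {"translation": [0.02,-0.1,0],"rotation": [0,0,0]},
    {"translation": [0.04,-0.18,0],"rotation": [0,0,0]},
    {"translation": [0.05,-0.26,0],"rotation": [0,0,0]},
    {"translation": [0.07,-0.35,0],"rotation": [0,0,0]},
    {"translation": [0.09,-0.44,0],"rotation": [0,0,0]},
    {"translation": [0.11,-0.53,0],"rotation": [0,0,0]},
    {"translation": [0.12,-0.62,0],"rotation": [0,0,0]},
    {"translation": [0.14,-0.71,0],"rotation": [0,0,0]},
    {"translation": [0.16,-0.8,0],"rotation": [0,0,0]},
  ],
)

```text
t: 36.88
eef_pos: [0.5844, 0.0832, 0.1991]
ee_rot: [-3.14, -0.003, 3.139]
force: [1.4, 0.1, -3.0]
width: 0.0592
gripper_force: 29.8
```

apply_moves(
  steps=[
    {"translation": [0.02,-0.09,0],"rotation": [0,0,0]},
    {"translation": [0.04,-0.18,0],"rotation": [0,0,0]},
    {"translation": [0.05,-0.27,0],"rotation": [0,0,0]},
    {"translation": [0.07,-0.36,0],"rotation": [0,0,0]},
    {"translation": [0.09,-0.45,0],"rotation": [0,0,0]},
    {"translation": [0.11,-0.54,0],"rotation": [0,0,0]},
    {"translation": [0.12,-0.62,0],"rotation": [0,0,0]},
    {"translation": [0.14,-0.68,0],"rotation": [0,0,0]},
    {"translation": [0.144,-0.72,0],"rotation": [0,0,0]},
    {"translation": [0.144,-0.732,0],"rotation": [0,0,0]},
  ],
)

```text
t: 37.72
eef_pos: [0.6204, -0.0995, 0.1991]
ee_rot: [-3.141, -0.003, 3.138]
force: [-0.0, 0.1, -3.2]
width: 0.0587
gripper_force: 29.8
```

apply_moves(
  steps=[
    {"translation": [0,0,-0.06],"rotation": [0,0,0]},
    {"translation": [0,0,-0.13],"rotation": [0,0,0]},
    {"translation": [0,0,-0.2],"rotation": [0,0,0]},
    {"translation": [0,0,-0.28],"rotation": [0,0,0]},
    {"translation": [0,0,-0.36],"rotation": [0,0,0]},
    {"translation": [0,0,-0.43],"rotation": [0,0,0]},
    {"translation": [0,0,-0.48],"rotation": [0,0,0]},
    {"translation": [0,0,-0.5],"rotation": [0,0,0]},
    {"translation": [0,0,-0.51],"rotation": [0,0,0]},
    {"translation": [0,0,-0.512],"rotation": [0,0,0]},
  ],
)

```text
t: 38.55
eef_pos: [0.621, -0.097, 0.0729]
ee_rot: [-3.141, -0.001, 3.14]
force: [0.6, -0.3, -2.7]
width: 0.0587
gripper_force: 29.8
```

apply_moves(
  steps=[
    {"translation": [0,0,-0.004],"rotation": [0,0,0]},
    {"translation": [0,0,-0.008],"rotation": [0,0,0]},
    {"translation": [0,0,-0.008],"rotation": [0,0,0]},
    {"translation": [0,0,-0.008],"rotation": [0,0,0]},
    {"translation": [0,0,-0.008],"rotation": [0,0,0]},
    {"translation": [0,0,-0.008],"rotation": [0,0,0]},
    {"translation": [0,0,-0.008],"rotation": [0,0,0]},
    {"translation": [0,0,-0.008],"rotation": [0,0,0]},
    {"translation": [0,0,-0.008],"rotation": [0,0,0]},
    {"translation": [0,0,-0.008],"rotation": [0,0,0]},
  ],
)

```text
t: 39.38
eef_pos: [0.6223, -0.097, 0.0723]
ee_rot: [3.142, 0.002, 3.14]
force: [-2.9, 1.6, 6.2]
width: 0.0591
gripper_force: 29.9
```

Contact. Release, rise, and check A.

apply_moves(
  steps=[
    {"translation": [0,0,0],"rotation": [0,0,0]},
    {"translation": [0,0,0],"rotation": [0,0,0]},
    {"translation": [0,0,0],"rotation": [0,0,0]},
    {"translation": [0,0,0],"rotation": [0,0,0]},
    {"translation": [0,0,0.04],"rotation": [0,0,0]},
    {"translation": [0,0,0.12],"rotation": [0,0,0]},
    {"translation": [0,0,0.24],"rotation": [0,0,0]},
    {"translation": [0,0,0.36],"rotation": [0,0,0]},
    {"translation": [0,0,0.48],"rotation": [0,0,0]},
    {"translation": [0,0,0.52],"rotation": [0,0,0]},
  ],
  jaw=-1,
)

```text
t: 40.22
eef_pos: [0.6237, -0.0975, 0.2069]
ee_rot: [-3.141, 0.007, 3.141]
force: [0.9, 0.0, 1.0]
width: 0.0877
gripper_force: 0.0
```

```bash
python3 chk.py k6; python3 - <<'E'
from h import *
S=camera_model("scene");D=camera_model("side")
can=np.zeros((600,800,3),np.uint8)
for i,(n,m,(x0,y0,x1,y1)) in enumerate((("s_k6",S,(195,100,325,295)),("d_k6",D,(150,140,310,340)))):
    f=cv2.imread(f"pics/{n}.png");f=cv2.convertScaleAbs(f,alpha=1.3)
    g=cv2.resize(f[y0:y1,x0:x1],None,fx=5,fy=5,interpolation=cv2.INTER_CUBIC)
    for c in((.467,.383,.106),(.62,-.207,.112),(.622,-.097,.112)):
        t=np.linspace(0,6.283,60); P=np.array([proj(m,[c[0]+.03*np.cos(q),c[1]+.03*np.sin(q),c[2]]) for q in t])
        cv2.polylines(g,[((P+.5-[x0,y0])*5).astype(int)],True,(0,255,255),1)
    can[:,400*i:400*i+400]=cv2.resize(g,(400,600))
cv2.imwrite("pics/k6.png",can)
E
```

```text
scene A 16.8
scene B 16.9
side A 5.7
side B 20.4
40.3167 [ 0.6231 -0.0972  0.2046]
```

View pics/k6.png

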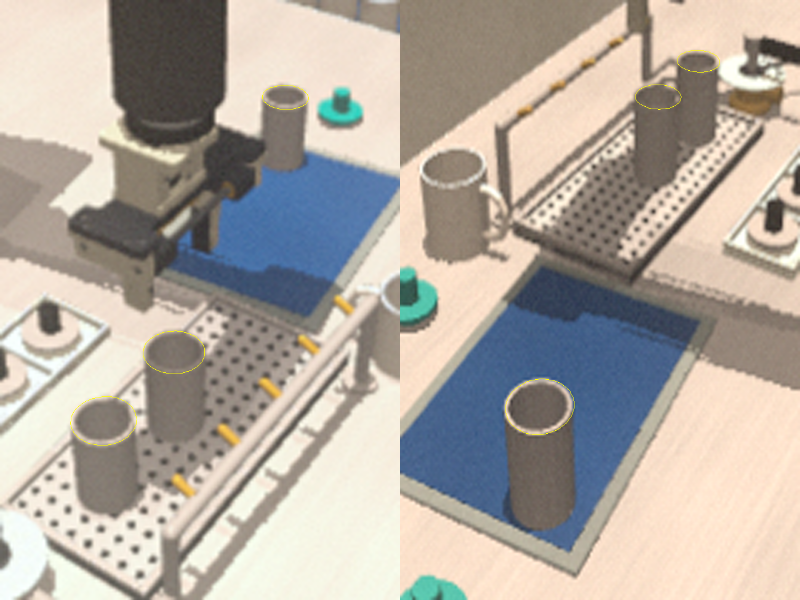

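apply_moves(
  steps=[
    {"translation": [-0.02,0.06,0],"rotation": [0,0,0]},
    {"translation": [-0.05,0.15,0],"rotation": [0,0,0]},
    {"translation": [-0.08,0.25,0],"rotation": [0,0,0]},
    {"translation": [-0.11,0.35,0],"rotation": [0,0,0]},
    {"translation": [-0.14,0.45,0],"rotation": [0,0,0]},
    {"translation": [-0.18,0.55,0],"rotation": [0,0,0]},
    {"translation": [-0.21,0.65,0],"rotation": [0,0,0]},
    {"translation": [-0.25,0.76,0],"rotation": [0,0,0]},
    {"translation": [-0.28,0.87,0],"rotation": [0,0,0]},
    {"translation": [-0.32,0.98,0],"rotation": [0,0,0]},
  ],
)

```text
t: 41.15
eef_pos: [0.5407, 0.1488, 0.2001]
ee_rot: [-3.141, -0.001, 3.14]
force: [1.0, 0.7, -0.0]
width: 0.0876
gripper_force: 0.0
```

apply_moves(
  steps=[
    {"translation": [-0.04,0.11,0],"rotation": [0,0,0]},
    {"translation": [-0.07,0.22,0],"rotation": [0,0,0]},
    {"translation": [-0.1,0.33,0],"rotation": [0,0,0]},
    {"translation": [-0.14,0.44,0],"rotation": [0,0,0]},
    {"translation": [-0.17,0.55,0],"rotation": [0,0,0]},
    {"translation": [-0.21,0.66,0],"rotation": [0,0,0]},
    {"translation": [-0.24,0.76,0],"rotation": [0,0,0]},
    {"translation": [-0.27,0.85,0],"rotation": [0,0,0]},
    {"translation": [-0.3,0.92,0],"rotation": [0,0,0]},
    {"translation": [-0.3,0.94,0],"rotation": [0,0,0]},
  ],
)

```text
t: 41.98
eef_pos: [0.4651, 0.3848, 0.1998]
ee_rot: [-3.141, -0.001, -3.141]
force: [0.9, -0.4, 0.1]
width: 0.0882
gripper_force: 0.0
```

apply_moves(
  steps=[
    {"translation": [0,0,-0.06],"rotation": [0,0,0]},
    {"translation": [0,0,-0.14],"rotation": [0,0,0]},
    {"translation": [0,0,-0.22],"rotation": [0,0,0]},
    {"translation": [0,0,-0.3],"rotation": [0,0,0]},
    {"translation": [0,0,-0.38],"rotation": [0,0,0]},
    {"translation": [0,0,-0.46],"rotation": [0,0,0]},
    {"translation": [0,0,-0.51],"rotation": [0,0,0]},
    {"translation": [0,0,-0.54],"rotation": [0,0,0]},
    {"translation": [0,0,-0.54],"rotation": [0,0,0]},
    {"translation": [0,0,-0.54],"rotation": [0,0,0]},
  ],
)

```text
t: 42.82
eef_pos: [0.4667, 0.3825, 0.0657]
ee_rot: [-3.141, -0.0, 3.14]
force: [0.1, 0.4, 0.5]
width: 0.0873
gripper_force: 0.0
```

apply_moves(
  steps=[
    {"translation": [0,0,0],"rotation": [0,0,0]},
    {"translation": [0,0,0],"rotation": [0,0,0]},
    {"translation": [0,0,0],"rotation": [0,0,0]},
    {"translation": [0,0,0],"rotation": [0,0,0]},
    {"translation": [0,0,0],"rotation": [0,0,0]},
    {"translation": [0,0,0.06],"rotation": [0,0,0]},
    {"translation": [0,0,0.16],"rotation": [0,0,0]},
    {"translation": [0,0,0.3],"rotation": [0,0,0]},
    {"translation": [0,0,0.44],"rotation": [0,0,0]},
    {"translation": [0,0,0.54],"rotation": [0,0,0]},
  ],
  jaw=1,
)

```text
t: 43.65
eef_pos: [0.4669, 0.3831, 0.2038]
ee_rot: [3.14, 0.001, 3.14]
force: [0.5, -0.2, -2.2]
width: 0.0587
gripper_force: 29.9
```

apply_moves(
  steps=[
    {"translation": [0.02,-0.04,0],"rotation": [0,0,0]},
    {"translation": [0.05,-0.1,0],"rotation": [0,0,0]},
    {"translation": [0.08,-0.18,0],"rotation": [0,0,0]},
    {"translation": [0.11,-0.26,0],"rotation": [0,0,0]},
    {"translation": [0.15,-0.35,0],"rotation": [0,0,0]},
    {"translation": [0.18,-0.44,0],"rotation": [0,0,0]},
    {"translation": [0.22,-0.53,0],"rotation": [0,0,0]},
    {"translation": [0.26,-0.62,0],"rotation": [0,0,0]},
    {"translation": [0.3,-0.71,0],"rotation": [0,0,0]},
    {"translation": [0.33,-0.79,0],"rotation": [0,0,0]},
  ],
)

```text
t: 44.48
eef_pos: [0.549, 0.1836, 0.2]
ee_rot: [-3.141, -0.001, 3.14]
force: [0.1, -0.1, -2.5]
width: 0.0586
gripper_force: 29.9
```

apply_moves(
  steps=[
    {"translation": [0.04,-0.09,0],"rotation": [0,0,0]},
    {"translation": [0.08,-0.18,0],"rotation": [0,0,0]},
    {"translation": [0.11,-0.27,0],"rotation": [0,0,0]},
    {"translation": [0.15,-0.36,0],"rotation": [0,0,0]},
    {"translation": [0.19,-0.45,0],"rotation": [0,0,0]},
    {"translation": [0.23,-0.54,0],"rotation": [0,0,0]},
    {"translation": [0.26,-0.61,0],"rotation": [0,0,0]},
    {"translation": [0.28,-0.66,0],"rotation": [0,0,0]},
    {"translation": [0.29,-0.678,0],"rotation": [0,0,0]},
    {"translation": [0.29,-0.678,0],"rotation": [0,0,0]},
  ],
)

```text
t: 45.32
eef_pos: [0.6215, 0.0149, 0.2001]
ee_rot: [-3.141, -0.001, 3.138]
force: [0.4, 0.6, -1.9]
width: 0.0591
gripper_force: 29.9
```

apply_moves(
  steps=[
    {"translation": [0,0,-0.06],"rotation": [0,0,0]},
    {"translation": [0,0,-0.13],"rotation": [0,0,0]},
    {"translation": [0,0,-0.2],"rotation": [0,0,0]},
    {"translation": [0,0,-0.28],"rotation": [0,0,0]},
    {"translation": [0,0,-0.36],"rotation": [0,0,0]},
    {"translation": [0,0,-0.43],"rotation": [0,0,0]},
    {"translation": [0,0,-0.48],"rotation": [0,0,0]},
    {"translation": [0,0,-0.5],"rotation": [0,0,0]},
    {"translation": [0,0,-0.51],"rotation": [0,0,0]},
    {"translation": [0,0,-0.512],"rotation": [0,0,0]},
  ],
)

```text
t: 46.15
eef_pos: [0.6216, 0.0165, 0.073]
ee_rot: [-3.142, 0.0, 3.141]
force: [0.8, 0.1, -1.4]
width: 0.059
gripper_force: 29.9
```

apply_moves(
  steps=[
    {"translation": [0,0,-0.004],"rotation": [0,0,0]},
    {"translation": [0,0,-0.008],"rotation": [0,0,0]},
    {"translation": [0,0,-0.008],"rotation": [0,0,0]},
    {"translation": [0,0,-0.008],"rotation": [0,0,0]},
    {"translation": [0,0,-0.008],"rotation": [0,0,0]},
    {"translation": [0,0,-0.008],"rotation": [0,0,0]},
    {"translation": [0,0,-0.008],"rotation": [0,0,0]},
    {"translation": [0,0,-0.008],"rotation": [0,0,0]},
    {"translation": [0,0,-0.008],"rotation": [0,0,0]},
    {"translation": [0,0,-0.008],"rotation": [0,0,0]},
  ],
)

```text
t: 46.98
eef_pos: [0.6224, 0.0163, 0.0723]
ee_rot: [3.141, 0.002, 3.14]
force: [-2.5, 2.6, 6.2]
width: 0.0585
gripper_force: 29.9
```

apply_moves(
  steps=[
    {"translation": [0,0,0],"rotation": [0,0,0]},
    {"translation": [0,0,0],"rotation": [0,0,0]},
    {"translation": [0,0,0],"rotation": [0,0,0]},
    {"translation": [0,0,0],"rotation": [0,0,0]},
    {"translation": [0,0,0.04],"rotation": [0,0,0]},
    {"translation": [0,0,0.12],"rotation": [0,0,0]},
    {"translation": [0,0,0.24],"rotation": [0,0,0]},
    {"translation": [0,0,0.36],"rotation": [0,0,0]},
    {"translation": [0,0,0.48],"rotation": [0,0,0]},
    {"translation": [0,0,0.6],"rotation": [0,0,0]},
  ],
  jaw=-1,
)

```text
t: 47.82
eef_pos: [0.6213, 0.0156, 0.2231]
ee_rot: [-3.142, 0.0, 3.14]
force: [0.9, 0.1, -0.4]
width: 0.0877
gripper_force: 0.0
```

apply_moves(
  steps=[
    {"translation": [0,-0.04,0.03],"rotation": [0,0,0]},
    {"translation": [0,-0.1,0.06],"rotation": [0,0,0]},
    {"translation": [0,-0.18,0.09],"rotation": [0,0,0]},
    {"translation": [0,-0.26,0.12],"rotation": [0,0,0]},
    {"translation": [0,-0.35,0.15],"rotation": [0,0,0]},
    {"translation": [0,-0.44,0.18],"rotation": [0,0,0]},
    {"translation": [0,-0.53,0.2],"rotation": [0,0,0]},
    {"translation": [0,-0.62,0.2],"rotation": [0,0,0]},
    {"translation": [0,-0.71,0.2],"rotation": [0,0,0]},
    {"translation": [0,-0.8,0.2],"rotation": [0,0,0]},
  ],
)

```text
t: 48.65
eef_pos: [0.6206, -0.1861, 0.2702]
ee_rot: [3.141, -0.002, 3.139]
force: [0.1, -0.3, -1.1]
width: 0.0878
gripper_force: 0.0
```

apply_moves(
  steps=[
    {"translation": [0,-0.1,0.04],"rotation": [0,0,0]},
    {"translation": [0,-0.2,0.08],"rotation": [0,0,0]},
    {"translation": [0,-0.3,0.12],"rotation": [0,0,0]},
    {"translation": [0,-0.4,0.16],"rotation": [0,0,0]},
    {"translation": [0,-0.5,0.2],"rotation": [0,0,0]},
    {"translation": [0,-0.6,0.2],"rotation": [0,0,0]},
    {"translation": [0,-0.67,0.2],"rotation": [0,0,0]},
    {"translation": [0,-0.7,0.2],"rotation": [0,0,0]},
    {"translation": [0,-0.7,0.2],"rotation": [0,0,0]},
    {"translation": [0,-0.7,0.2],"rotation": [0,0,0]},
  ],
)

```text
t: 49.48
eef_pos: [0.6211, -0.3591, 0.3198]
ee_rot: [3.141, -0.002, 3.139]
force: [0.4, 0.8, -0.7]
width: 0.0874
gripper_force: 0.0
```

```bash
python3 - <<'E'
from h import *
import json
m=camera_model("wrist");f=grab_frame("wrist");s=get_state();print(s["t"],s["eef_pos"],s["ee_rot"])
json.dump({k:np.array(v).tolist() for k,v in m.items()},open("wrist2.json","w"));cv2.imwrite("pics/wrist2.png",f)
u,v=proj(m,[.56,-.39,.08]);u,v=int(u),int(v);x0,y0=u-100,max(v-75,0);print(x0,y0)
cv2.imwrite("pics/w2c.png",cv2.resize(f[y0:y0+150,x0:x0+200],(800,600),interpolation=cv2.INTER_CUBIC))
E
```

```text
49.5333 [ 0.62136912 -0.35854158  0.3202057 ] [ 3.14098050e+00 -9.21188667e-04  3.14005619e+00]
128 47
```

View pics/w2c.png

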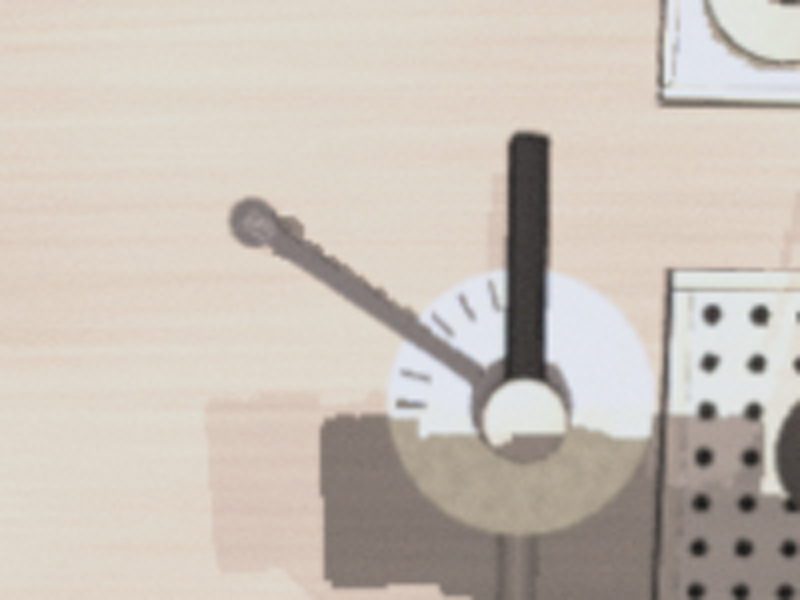

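```bash
python3 - <<'E'
from h import *
import json
m=json.load(open("wrist2.json"))
P=lambda x,y,z:plane(m,128+(x+.5)/4-.5,47+(y+.5)/4-.5,z)
e=P(253,222,.051);h=P(524,421,.103);h2=P(524,421,.110);d=P(522,402,.048);t=P(529.5,137,.099);n=P(525,378,.099)
print(e,h,h2,d,t,n)
an=lambda v:np.arctan2(-v[1],-v[0])
print("lever",an(t-n),"len",np.hypot(*(t-d)[:2]))
ax=np.array([.598,-.347,0])
for q in(h,d,ax): print("strip",an(e-q),np.hypot(*(e-q)[:2]))
a=P(285,240,.051);b=P(470,368,.051);print("strip line",an(a-b))
E
```

```text
[ 0.5299413 -0.4477424  0.051    ] [ 0.59841723 -0.34771212  0.103     ] [ 0.59754052 -0.34793048  0.11      ] [ 0.59789356 -0.34681394  0.048     ] [ 0.50614225 -0.34622288  0.099     ] [ 0.58421208 -0.34731987  0.099     ]
lever -0.014050410627609774 len 0.09175320725831479
strip 0.970513571640067 0.12122298071950875
strip 0.9782350419268617 0.12167195106751678
strip 0.9766541052602568 0.12157721461027053
strip line 0.9642211334408823
```

apply_moves(
  steps=[
    {"translation": [-0.03,0.005,-0.03],"rotation": [0,0,0]},
    {"translation": [-0.07,0.01,-0.08],"rotation": [0,0,0]},
    {"translation": [-0.11,0.015,-0.14],"rotation": [0,0,0]},
    {"translation": [-0.15,0.02,-0.2],"rotation": [0,0,0]},
    {"translation": [-0.2,0.025,-0.26],"rotation": [0,0,0]},
    {"translation": [-0.25,0.03,-0.32],"rotation": [0,0,0]},
    {"translation": [-0.3,0.04,-0.38],"rotation": [0,0,0]},
    {"translation": [-0.34,0.05,-0.43],"rotation": [0,0,0]},
    {"translation": [-0.37,0.05,-0.47],"rotation": [0,0,0]},
    {"translation": [-0.376,0.052,-0.488],"rotation": [0,0,0]},
  ],
  jaw=-0.2,
)

```text
t: 50.37
eef_pos: [0.5262, -0.3444, 0.1978]
ee_rot: [3.141, -0.001, 3.141]
force: [-0.8, 0.0, -0.2]
width: 0.0531
gripper_force: 0.0
```

apply_moves(
  steps=[
    {"translation": [0,0,0],"rotation": [0,0,0]},
    {"translation": [0,0,-0.06],"rotation": [0,0,0]},
    {"translation": [0,0,-0.12],"rotation": [0,0,0]},
    {"translation": [0,0,-0.2],"rotation": [0,0,0]},
    {"translation": [0,0,-0.28],"rotation": [0,0,0]},
    {"translation": [0,0,-0.36],"rotation": [0,0,0]},
    {"translation": [0,0,-0.43],"rotation": [0,0,0]},
    {"translation": [0,0,-0.48],"rotation": [0,0,0]},
    {"translation": [0,0,-0.5],"rotation": [0,0,0]},
    {"translation": [0,0,-0.5],"rotation": [0,0,0]},
  ],
)

```text
t: 51.2
eef_pos: [0.5278, -0.3457, 0.0731]
ee_rot: [3.141, -0.001, 3.141]
force: [-1.2, -0.6, 0.6]
width: 0.0525
gripper_force: 0.0
```

apply_moves(
  steps=[
    {"translation": [0,0,0],"rotation": [0,0,0]},
    {"translation": [0,0,0],"rotation": [0,0,0]},
    {"translation": [0,0,0],"rotation": [0,0,0]},
    {"translation": [0,0,0],"rotation": [0,0,0]},
    {"translation": [0,0,0],"rotation": [0,0,0]},
    {"translation": [0,0,0],"rotation": [0,0,0]},
    {"translation": [0,0,0],"rotation": [0,0,0]},
    {"translation": [0,0,0],"rotation": [0,0,0]},
    {"translation": [0,0,0],"rotation": [0,0,0]},
    {"translation": [0,0,0],"rotation": [0,0,0]},
  ],
  jaw=1,
  newtons=20,
)

```text
t: 52.03
eef_pos: [0.5276, -0.3464, 0.0741]
ee_rot: [-3.141, 0.0, 3.14]
force: [0.2, -0.8, 2.1]
width: 0.014
gripper_force: 20.0
```

```bash
python3 - <<'E'
from h import *
s=get_state();print(s["t"],s["eef_pos"],s["ee_rot"],s["width"],s["force"])
r=.07; a0=-.0; 
p=lambda t:r*np.array([-np.cos(t),-np.sin(t)])
for lo,hi in((0,.4875),(.4875,.975)):
    for f in np.minimum(np.arange(1,11)/8,1):
        t=lo+f*(hi-lo); print((( p(t)-p(lo))/.25).round(3),round(np.degrees(t-lo)/30,3))
E
```

```text
52.0333 [ 0.52763459 -0.34638558  0.07406042] [-3.14129330e+00  2.91714982e-04  3.13986433e+00] 0.01400766309459646 [ 0.18937475 -0.834508    2.09409323]
[ 0.001 -0.017] 0.116
[ 0.002 -0.034] 0.233
[ 0.005 -0.051] 0.349
[ 0.008 -0.068] 0.466
[ 0.013 -0.084] 0.582
[ 0.019 -0.1  ] 0.698
[ 0.025 -0.116] 0.815
[ 0.033 -0.131] 0.931
[ 0.033 -0.131] 0.931
[ 0.033 -0.131] 0.931
[ 0.008 -0.015] 0.116
[ 0.018 -0.029] 0.233
[ 0.028 -0.043] 0.349
[ 0.039 -0.056] 0.466
[ 0.051 -0.068] 0.582
[ 0.063 -0.08 ] 0.698
[ 0.076 -0.091] 0.815
[ 0.09  -0.101] 0.931
[ 0.09  -0.101] 0.931
[ 0.09  -0.101] 0.931
```

apply_moves(
  steps=[
    {"translation": [0.001,-0.017,0],"rotation": [0,0,0.116]},
    {"translation": [0.002,-0.034,0],"rotation": [0,0,0.233]},
    {"translation": [0.005,-0.051,0],"rotation": [0,0,0.349]},
    {"translation": [0.008,-0.068,0],"rotation": [0,0,0.466]},
    {"translation": [0.013,-0.084,0],"rotation": [0,0,0.582]},
    {"translation": [0.019,-0.1,0],"rotation": [0,0,0.698]},
    {"translation": [0.025,-0.116,0],"rotation": [0,0,0.815]},
    {"translation": [0.033,-0.131,0],"rotation": [0,0,0.931]},
    {"translation": [0.033,-0.131,0],"rotation": [0,0,0.931]},
    {"translation": [0.033,-0.131,0],"rotation": [0,0,0.931]},
  ],
)

```text
t: 52.87
eef_pos: [0.5355, -0.3796, 0.0741]
ee_rot: [-3.141, -0.001, -2.658]
force: [-2.3, -5.4, 3.6]
width: 0.0141
gripper_force: 20.0
```

apply_moves(
  steps=[
    {"translation": [0.008,-0.015,0],"rotation": [0,0,0.116]},
    {"translation": [0.018,-0.029,0],"rotation": [0,0,0.233]},
    {"translation": [0.028,-0.043,0],"rotation": [0,0,0.349]},
    {"translation": [0.039,-0.056,0],"rotation": [0,0,0.466]},
    {"translation": [0.051,-0.068,0],"rotation": [0,0,0.582]},
    {"translation": [0.063,-0.08,0],"rotation": [0,0,0.698]},
    {"translation": [0.076,-0.091,0],"rotation": [0,0,0.815]},
    {"translation": [0.09,-0.101,0],"rotation": [0,0,0.931]},
    {"translation": [0.09,-0.101,0],"rotation": [0,0,0.931]},
    {"translation": [0.09,-0.101,0],"rotation": [0,0,0.931]},
  ],
)

```text
t: 53.7
eef_pos: [0.5581, -0.4052, 0.0741]
ee_rot: [-3.141, -0.001, -2.17]
force: [-2.5, -6.3, 2.6]
width: 0.0143
gripper_force: 20.0
```

apply_moves(
  steps=[
    {"translation": [0,0,0],"rotation": [0,0,0]},
    {"translation": [0,0,0],"rotation": [0,0,0]},
    {"translation": [0,0,0],"rotation": [0,0,0]},
    {"translation": [0,0,0],"rotation": [0,0,0]},
    {"translation": [0,0,0],"rotation": [0,0,0]},
    {"translation": [0,0,0],"rotation": [0,0,0]},
    {"translation": [0,0,0],"rotation": [0,0,0]},
    {"translation": [0,0,0],"rotation": [0,0,0]},
    {"translation": [0,0,0],"rotation": [0,0,0]},
    {"translation": [0,0,0],"rotation": [0,0,0]},
  ],
)

```text
t: 54.53
eef_pos: [0.5581, -0.4052, 0.0741]
ee_rot: [-3.141, -0.001, -2.17]
force: [-2.0, -8.2, 1.3]
width: 0.0137
gripper_force: 20.0
```

apply_moves(
  steps=[
    {"translation": [0,0,0],"rotation": [0,0,0]},
    {"translation": [0,0,0],"rotation": [0,0,0]},
    {"translation": [0,0,0],"rotation": [0,0,0]},
    {"translation": [0,0,0.04],"rotation": [0,0,0]},
    {"translation": [0,0,0.12],"rotation": [0,0,0]},
    {"translation": [0,0,0.24],"rotation": [0,0,0]},
    {"translation": [0,0,0.38],"rotation": [0,0,0]},
    {"translation": [0,0,0.54],"rotation": [0,0,0]},
    {"translation": [0,0,0.7],"rotation": [0,0,0]},
    {"translation": [0,0,0.84],"rotation": [0,0,0]},
  ],
  jaw=-0.2,
)

```text
t: 55.37
eef_pos: [0.5583, -0.4039, 0.2877]
ee_rot: [-3.139, 0.0, -2.168]
force: [0.6, 0.6, 0.2]
width: 0.0527
gripper_force: 0.0
```

apply_moves(
  steps=[
    {"translation": [0.03,0.05,0.02],"rotation": [0,0,0]},
    {"translation": [0.07,0.1,0.04],"rotation": [0,0,0]},
    {"translation": [0.12,0.16,0.08],"rotation": [0,0,0]},
    {"translation": [0.17,0.22,0.12],"rotation": [0,0,0]},
    {"translation": [0.22,0.28,0.14],"rotation": [0,0,0]},
    {"translation": [0.24,0.32,0.16],"rotation": [0,0,0]},
    {"translation": [0.24,0.32,0.16],"rotation": [0,0,0]},
    {"translation": [0.24,0.32,0.16],"rotation": [0,0,0]},
    {"translation": [0.24,0.32,0.16],"rotation": [0,0,0]},
    {"translation": [0.24,0.32,0.16],"rotation": [0,0,0]},
  ],
)

```text
t: 56.2
eef_pos: [0.6177, -0.3245, 0.3231]
ee_rot: [3.14, -0.0, -2.169]
force: [0.1, -0.1, -1.0]
width: 0.0525
gripper_force: 0.0
```

```bash
python3 - <<'E'
from h import *
import json
m=camera_model("wrist");f=grab_frame("wrist");s=get_state();print(s["t"],s["eef_pos"],s["ee_rot"])
json.dump({k:np.array(v).tolist() for k,v in m.items()},open("wrist3.json","w"))
u,v=proj(m,[.565,-.39,.08]);u,v=int(u),int(v);x0,y0=max(u-100,0),max(v-75,0);print(x0,y0)
cv2.imwrite("pics/w3c.png",cv2.resize(f[y0:y0+150,x0:x0+200],(800,600),interpolation=cv2.INTER_CUBIC))
E
```

```text
56.25 [ 0.61767278 -0.32465079  0.32328504] [ 3.14067538e+00 -3.40872600e-04 -2.16906812e+00]
155 31
```

View pics/w3c.png

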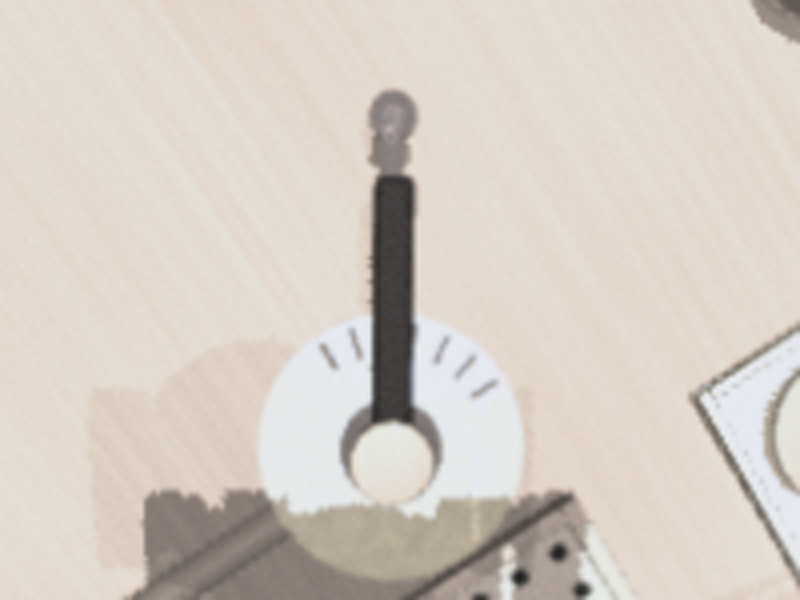

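```bash
python3 - <<'E'
from h import *
import json
m=json.load(open("wrist3.json"))
P=lambda x,y,z:plane(m,155+(x+.5)/4-.5,31+(y+.5)/4-.5,z)
an=lambda v:np.arctan2(-v[1],-v[0])
t=P(395,180,.099);n=P(392,420,.099);e=P(393,114,.051);d=P(391.5,446,.048);h=P(391.5,461,.103)
print("lever",an(t-n),an(t-h),"strip",an(e-d),an(e-h),d,h)
a=grab_frame("scene");b=grab_frame("side")
can=np.hstack([cv2.resize(a,(400,300)),cv2.resize(b,(400,300))]);c=np.hstack([cv2.resize(a[120:310,130:340],(400,300),interpolation=2),cv2.resize(b[130:290,150:350],(400,300),interpolation=2)])
cv2.imwrite("pics/fin.png",np.vstack([can,c]))
E
```

```text
lever 0.9621732482322937 0.9617539822031396 strip 0.97038555538074 0.9659675493025865 [ 0.5978598  -0.34851299  0.048     ] [ 0.59833854 -0.34875845  0.103     ]
```

View pics/fin.png

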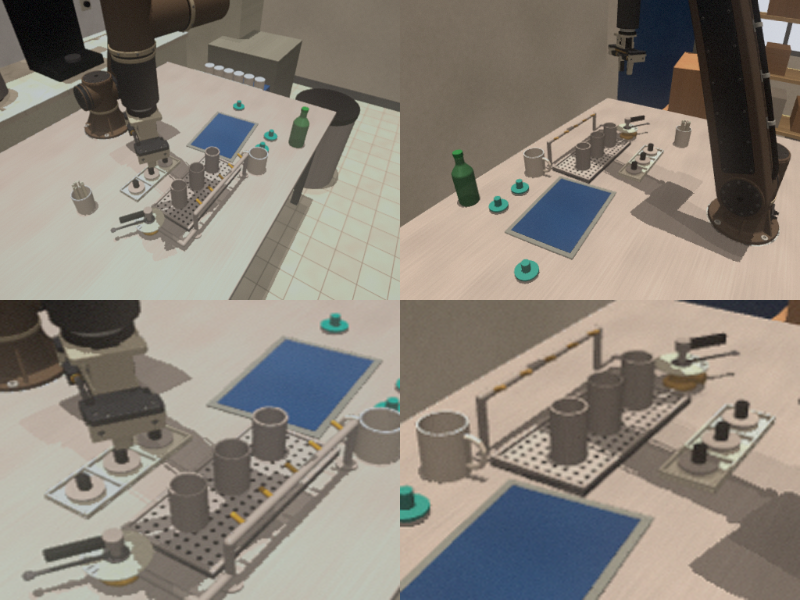

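The lever (0.962 rad) and strip (0.968 rad) agree to within 0.01 rad. The three open canisters stand on the grille, the three lids are in the caddy, and the robot is clear of everything.

```bash
python3 -c "
from station import *
print(job_done())"
```

```text
the job is handed in; nothing more can be done
None
```

I handed in the job with the valve shut first, the three lids knob-up in the caddy, the three open canisters upright on the grille, and the lever turned open to within about 0.01 rad of the mark strip; the run took about 56 of the 208 s.

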